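# Punch the stuck specimen out of its holder into the catch pan

## Robot

A 6-joint arm with a two-finger parallel gripper is mounted at the origin on the work surface. World frame = base frame: x ahead of the robot, y to its left, z up, the work surface at z = 0. Lengths are in mm, angles in rad, forces in N, time in s.
With the tool pointing down it reaches from about 350 to 975 mm from the base axis. Payload 7.1 kg.
Tool frame: the origin (TCP) lies on the centre line of the jaws, within the pads' length; the fingertips stand 14 mm ahead of it and the grasp point (between the pads) lies 5 mm behind it; x points along the fingers, z is the direction in which the jaws open and shut, and the axes are right-handed (so a half turn about x gives the same grasp; the last joint's range is limited). The gripper opens to 88 mm and grips with 3 to 60 N. Pads are 20 mm wide; open, the fingers measure 115 mm over their backs; the gripper's body (75 mm by 178 mm) begins 61 mm behind the grasp point.
Start: joints at [1.13, 0.423, 1.63, -0, 1.089, -0.019], TCP at [255.845, 570.218, 236.675] pointing down, gripper open.
Joint ranges: [-3, 3], [-0.9, 2.11], [0.09, 2.58], [-1.31, 4.45], [0.11, 2.69], [-2.54, 2.54]. Speed limits (rad/s): [2.39, 2.39, 3.01, 3.14, 3.14, 3.14].

## Interface

Orientations are given as a rotation vector (axis times angle).
In Python, from workcell import ctrl gives the robot as it stands.
- The arm moves only by the tool servo_tool, never from a script. Its argument "plan" is a list that holds one entry, the list of rows, each a list of 7 numbers: the shift along the tool's x, y, z in cm, then the turn, a rotation vector about the tool's x, y, z in rad, then the finger opening in cm, from 0 to 8.78. A call has 1 to 8 rows; each row is the pose to reach, as a shift and turn from the pose commanded when the call began, along the tool's axes at that moment; what a row does not reach only later rows make up. A row lasts 1/12 s, in which the tool goes at most 41.7 mm and 7.16 degrees, less where a joint would pass 70% of its speed; a pose out of reach is approached as far as the arm can. A call with a gripper value outside its range is refused whole. The fingers move at their own pace and stop on an object; the grip force is fixed at half the most. Time passes only in rows, so rows that repeat a pose let the fingers close. It gives the time, the measured TCP pose, the force and the opening at its end, in the units of the state.
- ctrl.get_obs(): the state, without advancing time (a new reading comes with each control period).
- ctrl.get_image(name): name is "side" or "top"; returns the picture (420x560x3 uint8, red, green, blue); there is no depth.
- ctrl.calibration(name): a dict with "K" (3x3 intrinsics, pixels), "dist" ([k1, k2, p1, p2, k3] as OpenCV has them; the pictures are not rectified), "view" (4x4, takes a point from world to camera coordinates). Camera axes: x right, y up, looking along -z (the intrinsics and any distortion apply to the point x, -y, -z); pixel columns grow to the right and rows downward; lengths in mm; the calibration is good to about 2 mm. A picture is of the moment at which its call begins. calibration takes no time and is no camera call.
- ctrl.close_job(): hands the job in, once; it reports no verdict.
The state is a dict: "t": time; "qpos": joint angles; "qvel": joint speeds; "joint_torque": joint torques, N m; "ee_pos": TCP position; "orientation": TCP orientation; "ft_force": force on the tool from outside, world axes, zero at the start; "moment": the same for the moment, N m; "width": finger opening in mm.
Only numpy, scipy, OpenCV 4.12 (cv2) and the standard library are available. Lean on these libraries where they do the work, as an engineer would, in place of code of your own. Each camera call takes 0.05 s, during which the arm holds its last target.

## Task

The round steel specimen is stuck upright in one of the two holes of the drilled holder bridge. Slide the catch pan under it, then with the slim punch from the stand drive the specimen down through its hole so that it drops into the pan. Stand the punch back in its hole in the stand, and slide the pan, with the specimen in it, out until it is completely clear of the bridge; leave the plug, the thick punch, the bottles and the bowl as they are.

Things in the scene. Friction and masses are not known exactly. Their poses are not given: they have to be found in the camera images.
- holder: Fixed bridge: aluminium bar 170 x 60 mm, 40 mm thick, top at z = 110 mm, on two dark steel legs. Origin on the bench under the bar's middle; x along the bar, y through the passage under it (150 mm wide between the legs, 70 mm high, open at both ends). Vertical 16 mm through-holes at x = -28 and +28 mm, y = 0. Feet reach 113 mm out along x, 6 mm high.
- holder_hole0 (a point): Centre of the top mouth of the hole at holder x = -28 mm, 110 mm above the bench. In each hole, 32 mm below the top, two spring-loaded balls hold the specimen; they yield at about 6 to 12 N in the first few mm, then drag at 1 to 5 N until its flat top has been pushed past them, about 40 mm lower than it starts; then it falls free.
- holder_hole1 (a point): Centre of the top mouth of the hole at holder x = +28 mm, 110 mm above the bench.
- specimen: Bare steel pin, 14 mm diameter, 40 mm long, domed lower end and flat top, about 50 g, upright in one of the holder's two holes (which one varies); its top stands about 7.5 mm above the bar. Origin at the domed lower end, z along the pin to the flat top.
- specimen_mid (a point): The middle of the specimen, 20 mm from either end.
- plug: Black plastic blanking plug sitting in the other hole of the holder: head 24 mm diameter, 12 mm high, shank 12 mm diameter, 14 mm long. Origin at the lower end of the shank. Stays in place.
- pan: Loose steel catch pan, about 350 g: an open tray 60 mm (x) by 76 mm (y), walls 22 mm high and 3 mm thick, floor 3 mm. Origin on the underside at the tray's centre. On its +y side a flat bar 16 mm wide and 6 mm thick leads from the tray to an upright grip tab at y = 105 mm. Starts beside the bridge, on the bridge's +y side, tab away from the bridge.
- pan_tab (a point): Middle of the top edge of the pan's grip tab: the tab is 10 mm thick along the pan's y, 40 mm wide along its x, and is 60 mm high from the bench. With the tray centred under a hole, the tab stands 75 mm out from the bar's face.
- stand: Fixed grey block 130 mm (x) by 60 mm (y), 72 mm high, with two vertical 24 mm holes at x = -35 and +35 mm for the punches. Origin on the bench under its centre.
- stand_hole0 (a point): Centre of the mouth of the stand's hole at x = -35 mm, 72 mm above the bench.
- stand_hole1 (a point): Centre of the mouth of the stand's hole at x = +35 mm, 72 mm above the bench.
- punch: The slim punch, steel, 200 g, upright in one of the stand's holes (which one varies). Origin at the lower tip, z up along the tool: nose 8 mm diameter, z = 0 to 62 mm; guard collar 34 mm diameter, 62 to 68 mm; round grip 20 mm diameter, 68 to 128 mm. The collar rests on the stand's top, so the tip is 10 mm above the bench. Its yaw means nothing.
- drift: The thick punch, loose, in the stand's other hole: same heights as the slim one, but grip 32 mm, collar 46 mm and nose 18 mm in diameter, too thick for the holder's holes. Origin at the lower tip. Stays in place.
- dropper: Small brown glass dropper bottle, 40 mm diameter, 75 mm high, loose, behind the bridge. Origin under its centre. Stays.
- wash_bottle: White plastic bottle, 62 mm diameter, 160 mm high, loose, behind the bridge. Origin under its centre. Stays.
- bowl: Pale green plastic bowl, 140 mm rim diameter, 60 mm high, loose, behind the stand. Origin under its centre. Stays.
Not all that is in view belongs to the job. Leave any blue or pink look-alike of the punch alone.

How it is judged:
By the outcome, as a careful person would: the job done as asked, in the order asked, and still so for the second after the job is handed in, with the robot touching nothing.
It also fails if it takes over 72 s, if anything falls off the work surface, if the arm or the gripper's body presses on something with over 40 N, if the wrist force passes 120 N, or if a joint passes its speed limit or range.

## Working session

There is one attempt and no reset: what is moved stays moved. The work goes in short steps, Python scripts to look and compute and a tool call to move; the robot and the scene stay as the last step left them, time stands still between calls to the robot, and variables do not carry over. Pictures are saved under pics/ and viewed, and the job is handed in when it is done.

Besides the shell and the picture viewer there is one more tool, called after "Call:" as name(argument=value, ...), one argument or row to a line, values as JSON. servo_tool: Moves the arm, as the interface text tells. Its arguments: {"type":"object","properties":{"plan":{"type":"array","items":{"type":"array","items":{"type":"array","items":{"type":"number"}}}}},"required":["plan"]}

```bash
ls; mkdir -p pics; python3 - <<'E'
from workcell import ctrl
import cv2
o=ctrl.get_obs(); print(o)
for n in("side","top"):
    im=ctrl.get_image(n); cv2.imwrite(f"pics/{n}0.png",im[:,:,::-1]); c=ctrl.calibration(n); print(c)
E
```

```text
pics
{'t': 0.0, 'qpos': array([ 1.12999822e+00,  4.23829266e-01,  1.63069282e+00,  1.09925927e-05,
        1.08861542e+00, -1.89993541e-02]), 'qvel': array([ 4.30839980e-03,  9.46916775e-05, -7.11486315e-04, -5.06440537e-04,
       -5.69567716e-05, -1.30688925e-04]), 'joint_torque': array([ 4.02162977e-04, -5.44599652e+01, -2.73681450e+01,  6.44532521e-02,
        2.25605158e-02, -6.91394939e-05]), 'ee_pos': array([255.61805036, 569.74162339, 235.90780984]), 'orientation': array([-0.8939684 ,  1.38106701,  0.89264272]), 'ft_force': array([ 0.60463614, -0.04402329, -0.29867814]), 'moment': array([-0.04158472,  0.0147392 , -0.02704686]), 'width': 87.93185080864905}
{'K': array([[390.85834034,   0.        , 285.24079173],
       [  0.        , 390.85834034, 205.90978893],
       [  0.        ,   0.        ,   1.        ]]), 'dist': array([-0.09476776,  0.        ,  0.        ,  0.        ,  0.        ]), 'view': array([[ 9.74457751e-01, -2.24565459e-01, -1.56439141e-03,
        -6.05034109e+02],
       [ 1.43741339e-01,  6.18354882e-01,  7.72642004e-01,
        -1.44173193e+02],
       [-1.72541357e-01, -7.53131857e-01,  6.34840048e-01,
        -9.62984623e+02],
       [ 0.00000000e+00,  0.00000000e+00,  0.00000000e+00,
         1.00000000e+00]])}
{'K': array([[475.98615399,   0.        , 278.62609908],
       [  0.        , 475.98615399, 208.43103387],
       [  0.        ,   0.        ,   1.        ]]), 'dist': array([-0.11465799,  0.        ,  0.        ,  0.        ,  0.        ]), 'view': array([[ 2.13172610e-02, -9.99716619e-01,  1.05950721e-02,
        -5.81451000e+01],
       [ 9.95101416e-01,  2.22397126e-02,  9.63253213e-02,
        -6.27302949e+02],
       [-9.65336559e-02,  8.48977926e-03,  9.95293513e-01,
        -1.11645405e+03],
       [ 0.00000000e+00,  0.00000000e+00,  0.00000000e+00,
         1.00000000e+00]])}
```

View pics/side0.png

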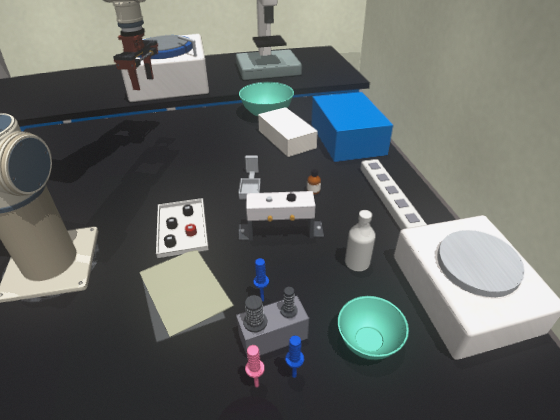

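View pics/top0.png

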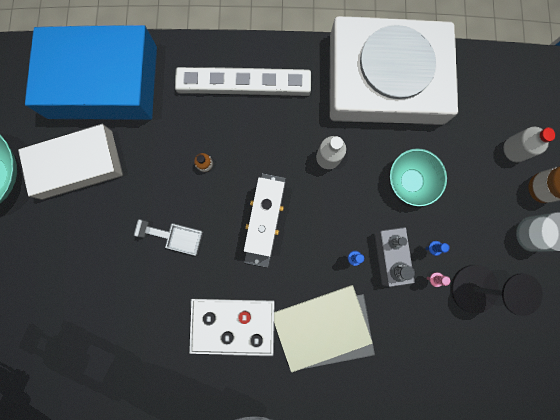

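```bash
cat > h.py <<'E'
import numpy as np, cv2
from workcell import ctrl
from scipy.spatial.transform import Rotation as R
C={n:ctrl.calibration(n) for n in("side","top")}
def ray(n,p):
    c=C[n]; u=cv2.undistortPoints(np.array([[p]],float),c['K'],c['dist'])[0,0]
    V=c['view']; d=V[:3,:3].T@np.array([u[0],-u[1],-1.]); o=-V[:3,:3].T@V[:3,3]; return o,d/np.linalg.norm(d)
def onz(n,p,z):
    o,d=ray(n,p); return o+d*(z-o[2])/d[2]
def proj(n,X):
    c=C[n]; X=np.asarray(X,float).reshape(-1,3); Y=X@c['view'][:3,:3].T+c['view'][:3,3]
    Y=Y*[1,-1,-1]; return cv2.projectPoints(Y,np.zeros(3),np.zeros(3),c['K'],c['dist'])[0][:,0]
def two(ps,pt):
    o1,d1=ray("side",ps);o2,d2=ray("top",pt)
    t=np.linalg.lstsq(np.c_[d1,-d2],o2-o1,rcond=None)[0]
    a=o1+d1*t[0];b=o2+d2*t[1]; return (a+b)/2,np.linalg.norm(a-b)
def shot(n,name):
    im=ctrl.get_image(n)[:,:,::-1].copy(); cv2.imwrite(f"pics/{name}.png",im); return im
def crop(im,x0,y0,x1,y1,k,name):
    cv2.imwrite(f"pics/{name}.png",cv2.resize(im[y0:y1,x0:x1],None,fx=k,fy=k,interpolation=cv2.INTER_CUBIC))
E
python3 - <<'E'
from h import *
t=cv2.imread("pics/top0.png");s=cv2.imread("pics/side0.png")
a=cv2.resize(t[170:275,130:295],None,fx=4,fy=4,interpolation=cv2.INTER_CUBIC)
cv2.imwrite("pics/c1.png",a)
crop(t,340,215,460,300,6,"c2"); crop(s,225,145,335,245,6,"c3"); crop(s,225,250,325,370,5,"c4")
E
```

```text
(no output)
```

View pics/c1.png

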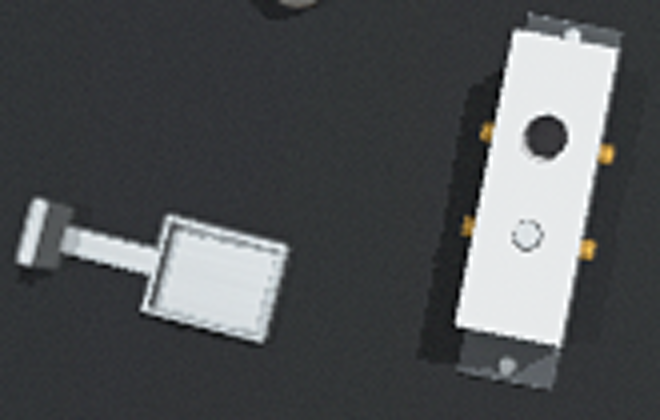

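View pics/c2.png

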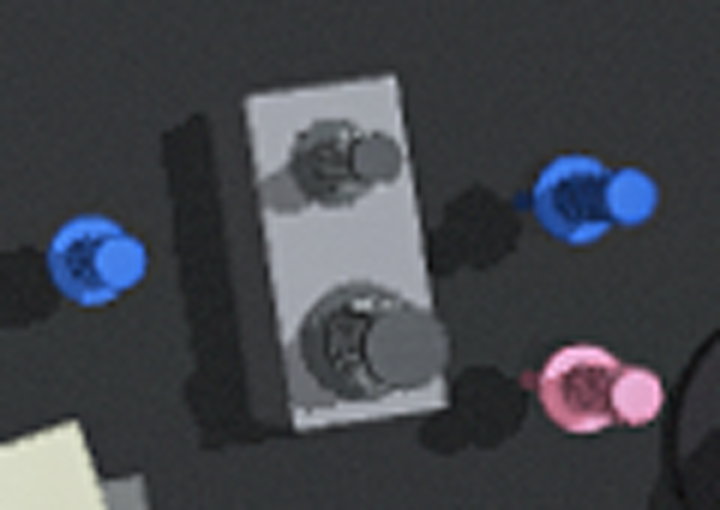

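View pics/c3.png

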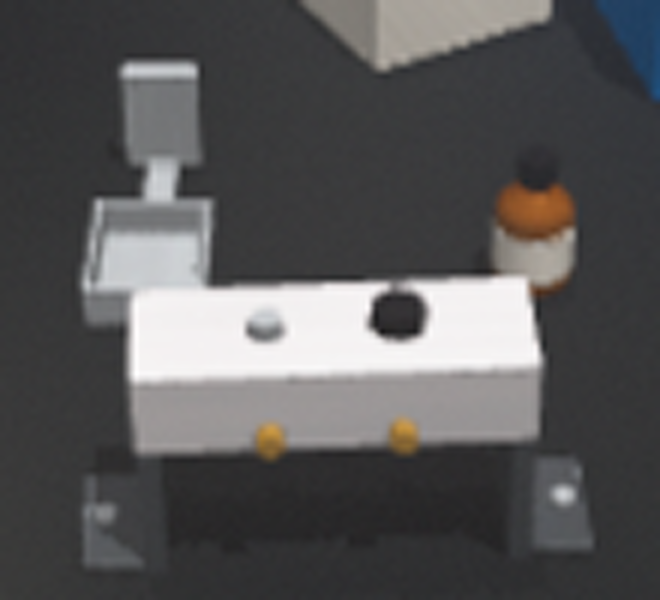

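View pics/c4.png

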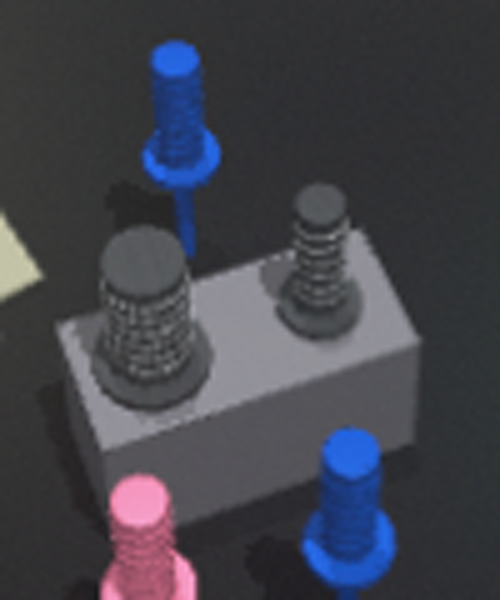

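Candidates for the punch are: slim grey (side 289,291 / top 403,241), thick grey (side 254,302 / top 407,272), blue (side 260,262; 295,341) and pink (253,352). I choose the slim grey one: it is narrow, grey and in the stand, and the crops confirm it. The specimen is the bright pin at top (262,229). The black plug is at (266,204).

```bash
python3 - <<'E'
from h import *
t=cv2.imread("pics/top0.png");s=cv2.imread("pics/side0.png")
g=cv2.cvtColor(t,cv2.COLOR_BGR2GRAY)
def rect(mask,box,z,close=0):
    m=np.zeros_like(mask);x0,y0,x1,y1=box;m[y0:y1,x0:x1]=mask[y0:y1,x0:x1]
    if close:m=cv2.morphologyEx(m,cv2.MORPH_CLOSE,np.ones((close,close)))
    cs,_=cv2.findContours(m,0,2);c=max(cs,key=cv2.contourArea)
    P=np.array([onz("top",q,z)[:2] for q in c[:,0].astype(float)],np.float32)
    r=cv2.minAreaRect(P); print(np.round(r[0],1),np.round(r[1],1),round(r[2],1)); return r,P
print("bar 170x60(+~)");rect((g>190).astype(np.uint8),(240,170,290,270),110)
print("stand");rect(((g>75)).astype(np.uint8),(376,222,416,290),72,7)
print("pan rim");rect((g>120).astype(np.uint8),(164,218,206,260),22,5)
print("tab");rect((g>170).astype(np.uint8),(130,215,145,240),60)
print("spec top rough",onz("top",(130+527/4,170+235/4),117.5), onz("side",(225+265/6,145+322/6),117.5))
print("two",two((225+265/6,145+322/6),(130+527/4,170+235/4)))
print("plug",onz("top",(130+546/4,170+137/4),122))
print("punch top",onz("top",(340+377/6,215+158/6),138),onz("side",(225+321/5,250+204/5),138),two((225+321/5,250+204/5),(340+377/6,215+158/6)))
print("drift top",onz("top",(340+405/6,215+346/6),138),onz("side",(225+145/5,250+264/5),138))
print("tab2 side",onz("side",(225+160/6,145+68/6),60),"top",onz("top",(130+34/4,170+233/4),60))
E
```

```text
bar 170x60(+~)
[605.6 -11.4] [ 59.9 175.9] 80.3
stand
[ 518.7 -323.5] [131.6  65.5] 9.2
pan rim
[550.8 190.6] [89.6 60.9] 76.9
tab
[572.9 286.7] [ 7.6 37. ] 78.4
spec top rough [573.90668544  -7.25091372 117.5       ] [575.75162231 -18.30595804 117.5       ]
two (array([576.01211979,  -7.24037896, 108.72272051]), np.float64(3.3001379975375187))
plug [628.27230428 -16.56415896 122.        ]
punch top [ 551.61111508 -317.42202039  138.        ] [ 553.9390801  -324.42003949  138.        ] (array([ 553.46308456, -319.42631752,  131.68497042]), np.float64(3.3269818334254384))
drift top [ 483.36197083 -327.97115956  138.        ] [ 485.26324568 -336.75405099  138.        ]
tab2 side [576.04521142 277.88093833  60.        ] top [571.30972127 284.78344422  60.        ]
```

```bash
cat >> h.py <<'E'
def go(p,yaw,tool=None):
    """tool x down, jaw axis (tool z) along world yaw (mod pi). print shift cm & turn rad in tool axes"""
    o=ctrl.get_obs(); R0=R.from_rotvec(o['orientation']).as_matrix()
    best=None
    for y in (yaw,yaw+np.pi):
        z=np.array([np.cos(y),np.sin(y),0]);x=np.array([0,0,-1.]);Rt=np.c_[x,np.cross(z,x),z]
        rv=R.from_matrix(R0.T@Rt).as_rotvec()
        if best is None or np.linalg.norm(rv)<np.linalg.norm(best): best=rv
    d=R0.T@(np.array(p)-o['ee_pos'])/10
    zt=R0[:,2]
    print("pos",np.round(o['ee_pos'],1),"jaw yaw",round(np.degrees(np.arctan2(zt[1],zt[0])),1),"q",np.round(o['qpos'],2),"t",round(o['t'],2))
    print("shift",np.round(d,2),"turn",np.round(best,3),"rows>=",np.ceil(max(np.linalg.norm(d)/4.17,np.linalg.norm(best)/.125)))
E
python3 - <<'E'
from h import *
o=ctrl.get_obs();print(R.from_rotvec(o['orientation']).as_matrix().round(2))
go((572,285.5,110),np.radians(-12.3))
for n in C:
    V=C[n]['view'];print(n,-V[:3,:3].T@V[:3,3])
E
```

```text
[[-0.   -0.91  0.41]
 [-0.    0.41  0.91]
 [-1.    0.   -0.  ]]
pos [255.6 569.8 236. ] jaw yaw 65.8 q [ 1.13  0.42  1.63 -0.    1.09 -0.02] t 0.1
shift [ 12.62 -40.5  -12.97] turn [ 1.364e+00 -1.000e-03  1.000e-03] rows>= 11.0
side [ 444.14915105 -771.97396147  721.78895825]
top [ 517.69415585  -34.699137   1172.2406879 ]
```

Call:
servo_tool(
  plan=[
    [[10,-40.5,-13,1.364,0,0,8.7],[10,-40.5,-13,1.364,0,0,8.7],[10,-40.5,-13,1.364,0,0,8.7],[10,-40.5,-13,1.364,0,0,8.7],[10,-40.5,-13,1.364,0,0,8.7],[10,-40.5,-13,1.364,0,0,8.7],[10,-40.5,-13,1.364,0,0,8.7],[10,-40.5,-13,1.364,0,0,8.7]],
  ],
)

```text
t: 0.77
ee_pos: [498.1, 351.6, 159.7]
orientation: [-0.112, 1.568, 0.112]
ft_force: [0.4, 0.6, 0.1]
width: 87.0
```

```bash
python3 - <<'E'
from h import *
go((572,285.5,110),np.radians(-12.3))
E
```

```text
pos [498.1 351.6 159.7] jaw yaw 8.2 q [0.6  0.5  1.72 0.   0.93 0.45] t 0.77
shift [ 4.97 -7.59  6.37] turn [ 0.358 -0.     0.   ] rows>= 3.0
```

Call:
servo_tool(
  plan=[
    [[5,-7.6,6.4,0.358,0,0,8.7],[5,-7.6,6.4,0.358,0,0,8.7],[5,-7.6,6.4,0.358,0,0,8.7],[5,-7.6,6.4,0.358,0,0,8.7],[5,-7.6,6.4,0.358,0,0,8.7],[5,-7.6,6.4,0.358,0,0,8.7]],
  ],
)

```text
t: 1.27
ee_pos: [571.2, 287.8, 110.3]
orientation: [0.163, 1.565, -0.163]
ft_force: [0.3, 0.2, 0.2]
width: 86.8
```

```bash
python3 - <<'E'
from h import *
go((572,285.5,110),np.radians(-12.3))
s=shot("side","s1");t=shot("top","t1")
crop(s,190,90,310,210,5,"s1c");crop(t,80,170,240,290,5,"t1c")
o=ctrl.get_obs();print(proj("side",o['ee_pos']+[0,0,-14]),proj("top",o['ee_pos']+[0,0,-14]))
E
```

```text
pos [571.2 287.8 110.3] jaw yaw -11.9 q [0.45 0.6  1.67 0.   0.87 0.66] t 1.27
shift [ 0.03 -0.21  0.12] turn [ 0.007 -0.001  0.   ] rows>= 1.0
[[248.90706067 144.66922763]] [[132.29563851 227.41554132]]
```

View pics/s1c.png

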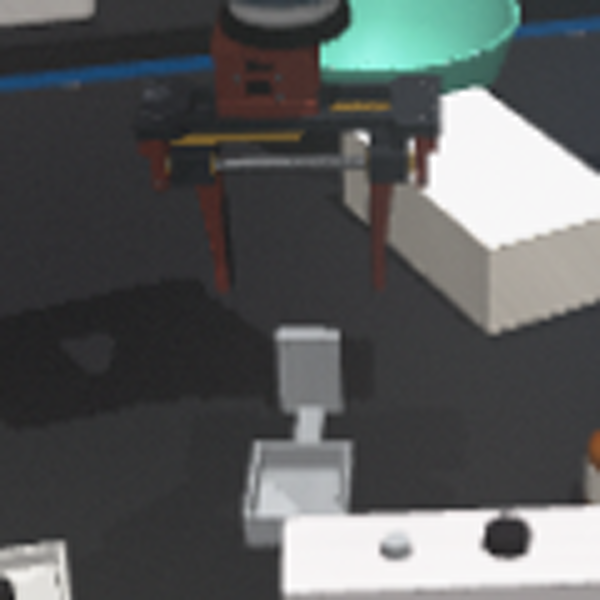

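View pics/t1c.png

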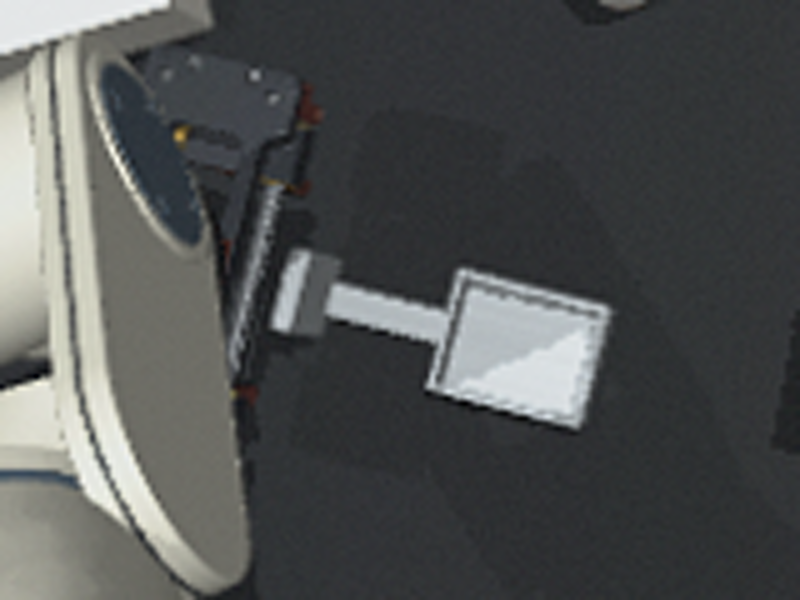

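Call:
servo_tool(
  plan=[
    [[3.3,-0.35,0.25,0,0,0,8.7],[6.5,-0.35,0.25,0,0,0,8.7],[6.5,-0.35,0.25,0,0,0,8.7],[6.5,-0.35,0.25,0,0,0,8.7]],
  ],
)

```text
t: 1.7
ee_pos: [571.7, 284.1, 44.8]
orientation: [0.161, 1.567, -0.164]
ft_force: [0.3, 0.1, -0.2]
width: 87.2
```

```bash
python3 - <<'E'
from h import *
s=shot("side","s2");t=shot("top","t2")
crop(s,210,120,290,200,8,"s2c");crop(t,80,170,240,290,5,"t2c")
o=ctrl.get_obs();print(o['ee_pos'])
E
```

```text
[573.96957795 284.81356619  47.19031739]
```

View pics/s2c.png

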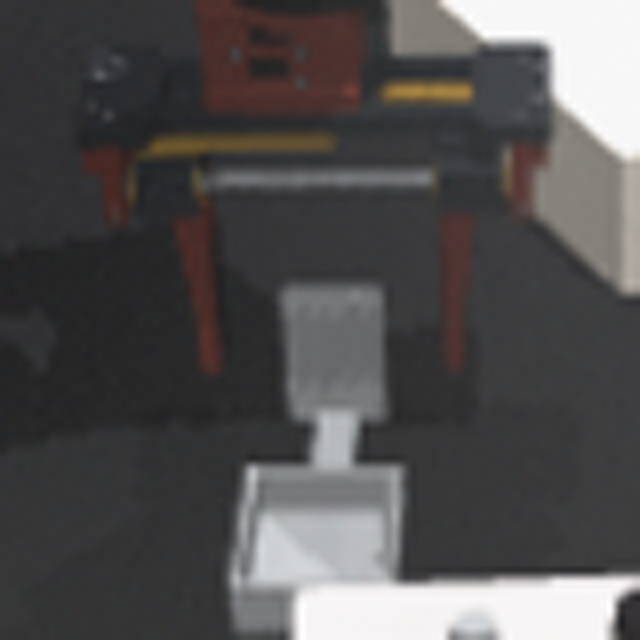

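View pics/t2c.png

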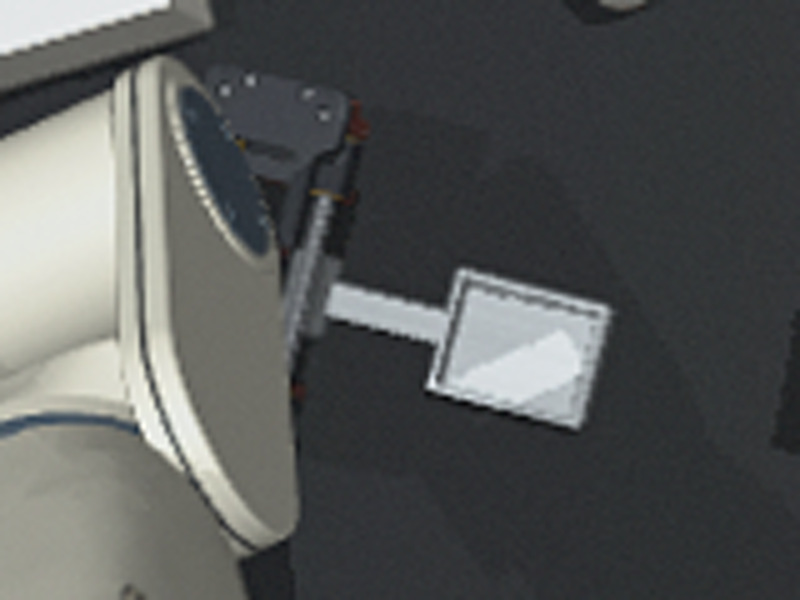

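```bash
python3 - <<'E'
from h import *
f=lambda x,y:(210+x/8,120+y/8)
for nm,p,z in [("Ltip",f(210,375),32),("Rtip",f(455,371),32),("tab top near L",f(286,300),60),("tab top nearR",f(381,300),60),("tab top farL",f(283,285),60),("tab bot L",f(292,420),0),("tab bot R",f(386,415),0)]:
    print(nm,onz("side",p,z).round(1))
o=ctrl.get_obs();print(o['ee_pos'])
E
```

```text
Ltip [524.  271.8  32. ]
Rtip [619.2 252.2  32. ]
tab top near L [556.8 275.4  60. ]
tab top nearR [593.2 266.8  60. ]
tab top farL [557.2 286.7  60. ]
tab bot L [556.  279.7   0. ]
tab bot R [593.9 274.5   0. ]
[573.96957795 284.81356619  47.19031739]
```

Call:
servo_tool(
  plan=[
    [[0.3,0.3,0.0,0,0,0,8.7],[0.3,0.3,0.0,0,0,0,3.0],[0.3,0.3,0.0,0,0,0,3.0],[0.3,0.3,0.0,0,0,0,3.0],[0.3,0.3,0.0,0,0,0,3.0],[0.3,0.3,0.0,0,0,0,3.0],[0.3,0.3,0.0,0,0,0,3.0],[0.3,0.3,0.0,0,0,0,3.0]],
  ],
)

```text
t: 2.47
ee_pos: [574.0, 286.5, 42.4]
orientation: [0.164, 1.565, -0.164]
ft_force: [-0.9, -0.9, -0.0]
width: 43.7
```

```bash
python3 - <<'E'
from h import *
s=shot("side","s3");t=shot("top","t3")
crop(s,210,120,290,200,8,"s3c");crop(t,80,170,240,290,5,"t3c")
o=ctrl.get_obs();print(o)
E
```

```text
{'t': 2.5667, 'qpos': array([4.44507309e-01, 7.01147797e-01, 1.67964433e+00, 2.65540720e-04,
       7.61143395e-01, 6.53579811e-01]), 'qvel': array([ 0.0013781 ,  0.00095002, -0.00222913, -0.00126427, -0.00027178,
        0.00048142]), 'joint_torque': array([ -0.26005648, -61.55737638, -19.57693219,  -0.12936615,
        -0.20562577,  -0.10420325]), 'ee_pos': array([573.89293453, 286.58523798,  42.38018852]), 'orientation': array([ 0.16429291,  1.56493271, -0.16432866]), 'ft_force': array([-0.75885194,  0.23936703,  0.60713204]), 'moment': array([-0.00421172,  0.22751364, -0.11349778]), 'width': 40.00884698207403}
```

View pics/s3c.png

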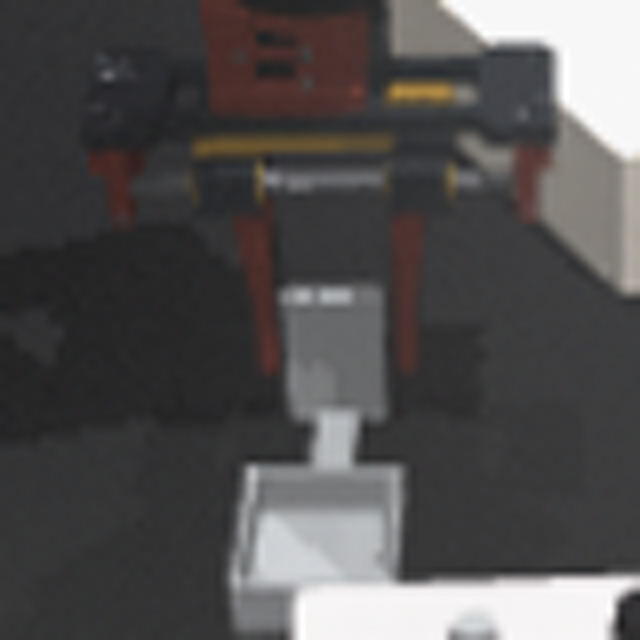

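View pics/t3c.png

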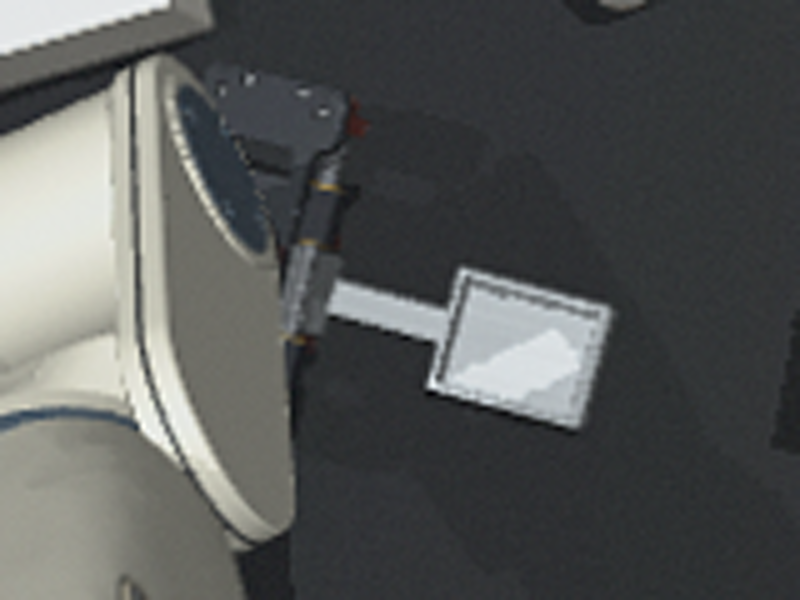

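```bash
python3 - <<'E'
from h import *
f=lambda x,y:(80+x/5,170+y/5)
P=np.array([onz("top",f(*p),22)[:2] for p in [(460,268),(612,310),(581,431),(429,389)]])
print(P.round(1),P.mean(0)); print(np.linalg.norm(np.roll(P,-1,0)-P,axis=1))
e=(P[0]-P[1]+P[3]-P[2]);print("pan +y dir angle from world y",np.degrees(np.arctan2(e[0],e[1])))
u=e/np.linalg.norm(e);print("tab pt",P.mean(0)+105*u)
a=np.radians(9.7);ux=np.array([np.cos(a),-np.sin(a)]);uy=np.array([np.sin(a),np.cos(a)])
h0=np.array([573.9,-7.25]);print("tab target",h0+105*uy, "inline start(tray 160 out)")
E
```

```text
[[586.5 213.7]
 [567.8 138.7]
 [509.1 151.7]
 [527.4 226.5]] [547.71668893 182.6405928 ]
[77.22818858 60.151137   76.94068907 60.38227055]
pan +y dir angle from world y 13.86582824128919
tab pt [572.87983971 284.58084904]
tab target [591.59138485  96.24886425] inline start(tray 160 out)
```

```bash
python3 - <<'E'
from h import *
go((592.6,97.8,42.4),np.radians(-9.7))
E
```

```text
pos [573.9 286.6  42.4] jaw yaw -12.0 q [0.44 0.7  1.68 0.   0.76 0.65] t 2.57
shift [ -0.   -18.08   5.75] turn [-0.04 -0.    0.  ] rows>= 5.0
```

Call:
servo_tool(
  plan=[
    [[0,-0.6,0.19,-0.01,0,0,3.0],[0,-1.6,0.5,-0.02,0,0,3.0],[0,-2.8,0.9,-0.03,0,0,3.0],[0,-4.1,1.3,-0.04,0,0,3.0],[0,-5.4,1.7,-0.04,0,0,3.0],[0,-6.7,2.1,-0.04,0,0,3.0],[0,-8.0,2.5,-0.04,0,0,3.0],[0,-9.0,2.85,-0.04,0,0,3.0]],
  ],
)

```text
t: 3.23
ee_pos: [583.3, 191.0, 42.3]
orientation: [0.133, 1.567, -0.133]
ft_force: [0.1, 1.1, -0.5]
width: 39.7
```

```bash
python3 - <<'E'
from h import *
go((592.6,97.8,42.4),np.radians(-9.7)); print(ctrl.get_obs()['ft_force'])
t=shot("top","t4");s=shot("side","s4");crop(t,130,170,290,290,5,"t4c")
E
```

```text
pos [583.3 191.   42.3] jaw yaw -9.7 q [ 0.3   0.67  1.75 -0.    0.72  0.47] t 3.23
shift [-0.   -9.03  2.49] turn [-0. -0.  0.] rows>= 3.0
[ 0.14685404  1.06196327 -0.5363705 ]
```

View pics/t4c.png

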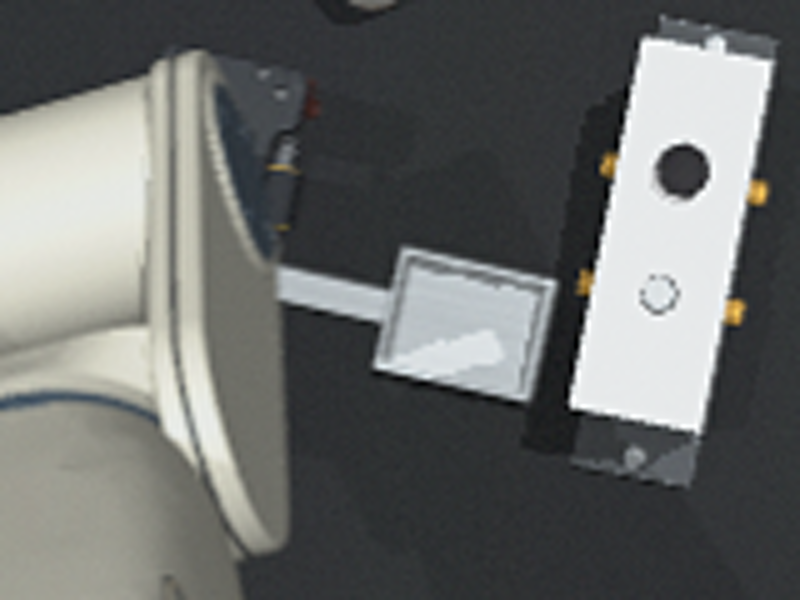

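```bash
python3 - <<'E'
from h import *
f=lambda x,y:(130+x/5,170+y/5)
P=np.array([onz("top",f(*p),22)[:2] for p in [(403,247),(557,282),(530,404),(374,369)]])
c=P.mean(0);e=(P[0]-P[1]+P[3]-P[2]);print(c,np.degrees(np.arctan2(e[0],e[1])),np.linalg.norm(np.roll(P,-1,0)-P,axis=1))
B=np.array([onz("top",f(*p),110)[:2] for p in [(643,35),(776,60),(701,434),(569,405)]])
e=B[0]+B[1]-B[2]-B[3];print("bar",B.mean(0),np.degrees(np.arctan2(e[1],e[0])),np.linalg.norm(np.roll(B,-1,0)-B,axis=1))
h=onz("top",f(659,294),117.5)[:2];pl=onz("top",f(683,171),122)[:2];print(h,pl)
d=pl-h;print(np.degrees(np.arctan2(d[1],d[0])))
o=ctrl.get_obs()['ee_pos'];print("TCP-to",o[:2]+h-c)
E
```

```text
[561.58594271  88.0801868 ] 11.34629698348221 [76.7689859  60.23901705 77.39996205 60.58875265]
bar [602.02282373 -12.50476984] -9.91583645341248 [ 61.09259247 171.25843968  60.13021324 169.55457887]
[573.79821945  -7.36444623] [628.38877252 -16.78326961]
-9.789194177335624
TCP-to [595.61847339  94.9797763 ]
```

```bash
python3 - <<'E'
from h import *
go((595.6,95,42.4),np.radians(-9.7))
E
```

```text
pos [583.4 190.4  42.4] jaw yaw -9.8 q [ 0.3   0.67  1.75 -0.    0.72  0.47] t 3.33
shift [ 0.   -9.2   2.82] turn [-0.001 -0.     0.001] rows>= 3.0
```

Call:
servo_tool(
  plan=[
    [[0,-0.8,0.25,0,0,0,3.0],[0,-2.1,0.65,0,0,0,3.0],[0,-3.5,1.07,0,0,0,3.0],[0,-4.9,1.5,0,0,0,3.0],[0,-6.3,1.93,0,0,0,3.0],[0,-7.7,2.36,0,0,0,3.0],[0,-8.8,2.7,0,0,0,3.0],[0,-9.2,2.82,0,0,0,3.0]],
  ],
)

```text
t: 4.0
ee_pos: [595.0, 94.8, 42.0]
orientation: [0.133, 1.568, -0.134]
ft_force: [-0.0, 0.0, 0.2]
width: 29.8
```

Call:
servo_tool(
  plan=[
    [[0,0,0,0,0,0,3.0],[0,0,0,0,0,0,3.0]],
  ],
)

```text
t: 4.17
ee_pos: [595.0, 96.7, 42.0]
orientation: [0.133, 1.568, -0.134]
ft_force: [-0.6, 0.5, 1.4]
width: 30.2
```

```bash
python3 - <<'E'
from h import *
o=ctrl.get_obs();print(o['ee_pos'],o['ft_force'],o['width'])
t=shot("top","t5");s=shot("side","s5");crop(t,160,170,320,290,5,"t5c");crop(s,200,130,340,250,5,"s5c")
E
```

```text
[595.00589989  96.6544626   41.98980954] [-0.64785622  0.54581964  1.35702478] 30.207721335206028
```

View pics/t5c.png

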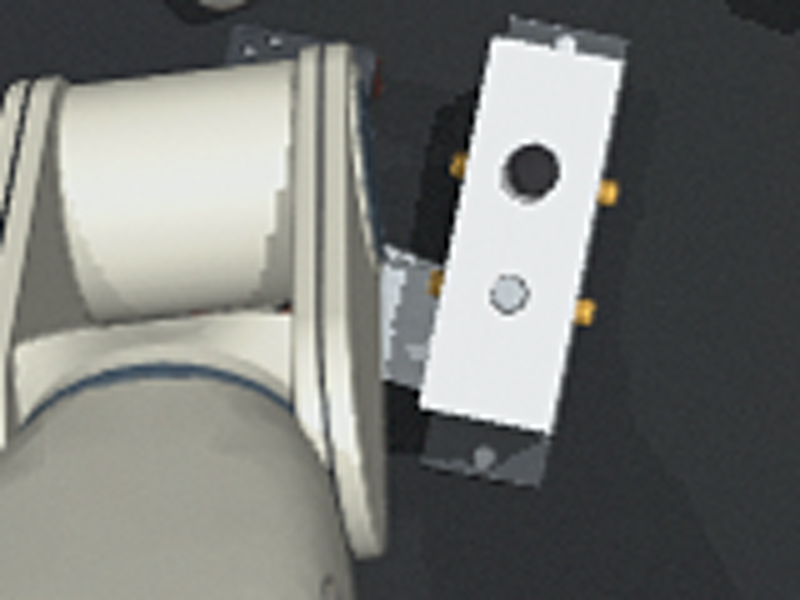

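View pics/s5c.png

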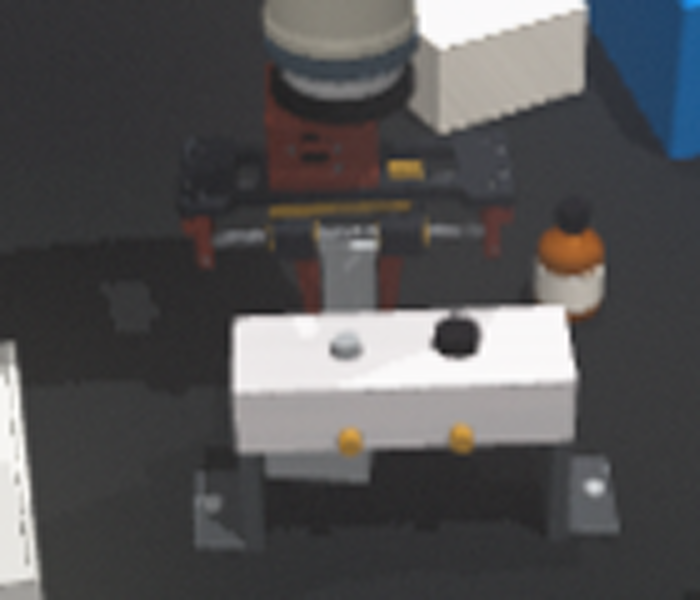

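```bash
python3 - <<'E'
from h import *
s=cv2.imread("pics/s5.png");crop(s,240,160,290,235,8,"s5d")
f=lambda x,y:(160+x/5,170+y/5)
for p in [(392,248),(384,378)]: print(onz("top",f(*p),22))
g=lambda x,y:(200+x/5,130+y/5)
for p,z in [((318,232),60),((376,230),60),((265,476),0),((368,483),0)]:print(onz("side",g(*p),z))
for X in [(574,-7.5,117.5),(628.4,-16.8,122),(595,96.7,28)]: print("proj",proj("side",X))
E
```

```text
[599.9024955  52.3359878  22.       ]
[536.97783984  54.40655731  22.        ]
[592.73184196 160.71017532  60.        ]
[626.36971396 154.94309907  60.        ]
[535.31734478  23.02638011   0.        ]
[589.3145652    4.68856352   0.        ]
proj [[267.65069687 196.16562634]]
proj [[289.58066916 193.95078532]]
proj [[268.85543259 197.96597648]]
```

View pics/s5d.png

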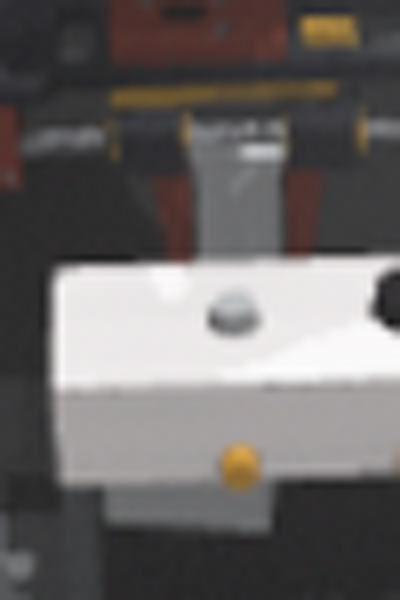

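The pan did not follow. Its leading corner met the left leg because I came in diagonally, and the fingers slipped forward past the tab. The side picture shows the tab top at (270,176) and the tray's front edge at the bridge entrance. I'll lift, back off and measure again.

Call:
servo_tool(
  plan=[
    [[-2,0,0,0,0,0,3.0],[-5,0,0,0,0,0,3.0],[-8,0,0,0,0,0,8.7],[-8,4,0,0,0,0,8.7],[-8,8,0,0,0,0,8.7],[-8,12,0,0,0,0,8.7],[-8,16,0,0,0,0,8.7],[-8,16,0,0,0,0,8.7]],
  ],
)

```text
t: 4.93
ee_pos: [623.3, 262.2, 122.9]
orientation: [0.131, 1.564, -0.126]
ft_force: [0.1, -0.6, -0.7]
width: 66.7
```

```bash
python3 - <<'E'
from h import *
o=ctrl.get_obs();print(o['ee_pos'],o['ft_force'],o['width'])
t=shot("top","t6");s=shot("side","s6");crop(t,130,170,290,290,5,"t6c");crop(s,200,110,340,230,5,"s6c")
E
```

```text
[623.29376382 262.15074334 122.90411415] [ 0.13420867 -0.60308696 -0.70592576] 66.72210336253166
```

View pics/t6c.png

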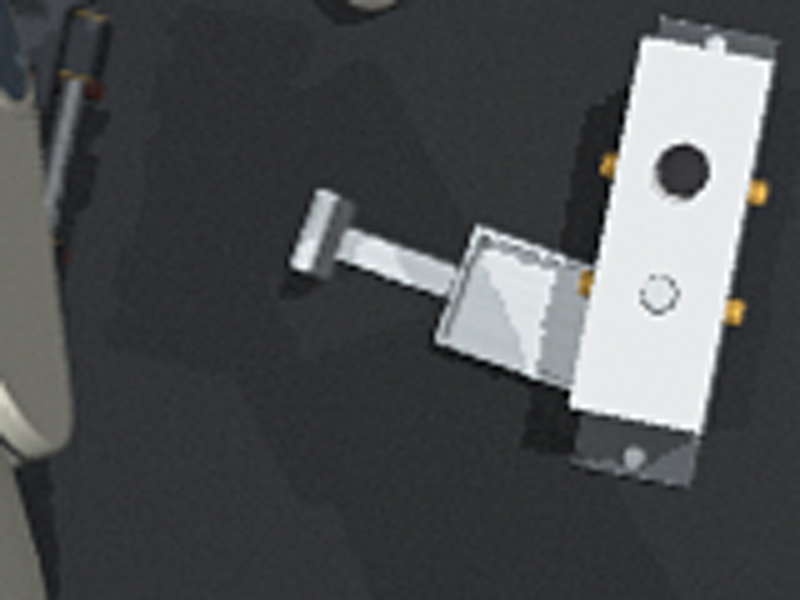

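View pics/s6c.png

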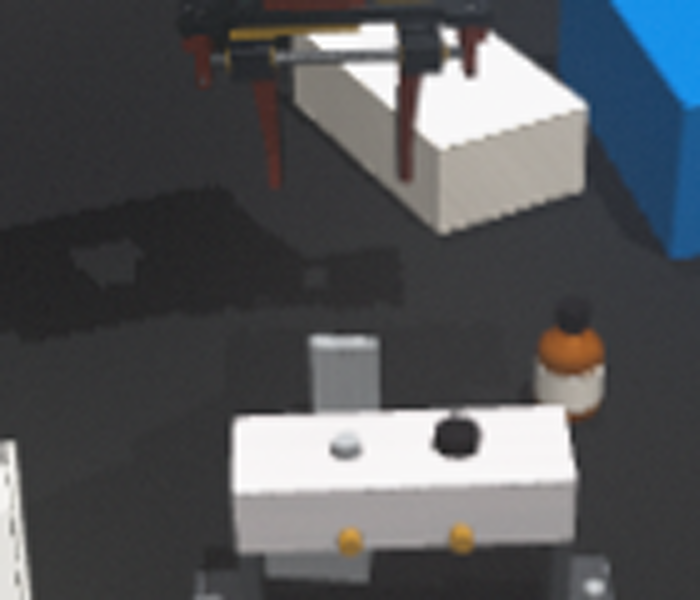

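```bash
python3 - <<'E'
from h import *
f=lambda x,y:(130+x/5,170+y/5)
T=np.array([onz("top",f(*p),60)[:2] for p in [(320,188),(343,193),(313,273),(289,267)]])
print(T.round(1),T.mean(0),np.linalg.norm(np.roll(T,-1,0)-T,axis=1))
A=np.array([onz("top",f(*p),22)[:2] for p in [(478,225),(435,342),(592,264)]]);print(A.round(1),np.linalg.norm(A[0]-A[1]))
for a,b in((A[0],A[1]),(T[0],T[3]),(T[1],T[2])):
    d=a-b;print("yaw x",np.degrees(np.arctan2(d[1],d[0])))
d=A[0]-A[2];print("yaw from y",-np.degrees(np.arctan2(d[0],d[1])))
m=(A[0]+A[1])/2;d=T.mean(0)-m;print("tab from edge",np.linalg.norm(d),-np.degrees(np.arctan2(d[0],d[1])))
a=np.radians(18.3)
u=np.array([np.sin(a),np.cos(a)]);print(m+67*u)
E
```

```text
[[623.1 154.9]
 [621.  143.9]
 [583.  156.7]
 [585.5 168.1]] [603.14321962 155.89247394] [11.1639723  40.06550725 11.71168755 39.807746  ]
[[610.4  83.7]
 [553.2 102.8]
 [592.7  27.9]] 60.25719512472128
yaw x -18.428330889752903
yaw x -19.38994452221498
yaw x -18.551215520974655
yaw from y -17.584193809511135
tab from edge 66.17490821555151 -18.81961529056577
[602.83336621 156.86685767]
```

```bash
python3 - <<'E'
from h import *
go((603.3,157.5,105),np.radians(-18.5))
E
```

```text
pos [621.8 256.9 122. ] jaw yaw -9.5 q [ 0.37  0.63  1.58 -0.    0.93  0.54] t 5.03
shift [  1.7  -10.11  -0.19] turn [ 0.158 -0.     0.   ] rows>= 3.0
```

Call:
servo_tool(
  plan=[
    [[1.7,-4,-0.2,0.08,0,0,8.7],[1.7,-7.5,-0.2,0.158,0,0,8.7],[1.7,-10.1,-0.2,0.158,0,0,8.7],[1.7,-10.1,-0.2,0.158,0,0,8.7],[1.7,-10.1,-0.2,0.158,0,0,8.7]],
  ],
)

```text
t: 5.45
ee_pos: [602.8, 153.3, 105.3]
orientation: [0.259, 1.556, -0.26]
ft_force: [1.5, 0.1, -0.3]
width: 87.1
```

```bash
python3 - <<'E'
from h import *
go((603.3,157.5,40),np.radians(-18.5))
E
```

```text
pos [602.8 153.3 105.3] jaw yaw -18.9 q [ 0.23  0.59  1.71 -0.    0.84  0.56] t 5.45
shift [ 6.53  0.41 -0.09] turn [-0.007 -0.001  0.001] rows>= 2.0
```

Call:
servo_tool(
  plan=[
    [[3,0.2,0,0,0,0,8.7],[6.4,0.2,0,0,0,0,8.7],[6.4,0.2,0,0,0,0,8.7],[6.4,0.2,0,0,0,0,8.7],[6.4,0.2,0,0,0,0,8.7]],
  ],
)

```text
t: 5.87
ee_pos: [604.8, 158.1, 42.4]
orientation: [0.256, 1.555, -0.256]
ft_force: [-0.8, 0.1, 0.5]
width: 86.9
```

```bash
python3 - <<'E'
from h import *
s=shot("side","s7");crop(s,220,120,300,200,8,"s7c");go((603.3,157.5,40),np.radians(-18.5))
E
```

```text
pos [605.3 158.2  43.1] jaw yaw -18.7 q [0.24 0.68 1.72 0.   0.74 0.56] t 5.92
shift [ 0.31 -0.13 -0.17] turn [-0.004  0.002 -0.001] rows>= 1.0
```

View pics/s7c.png

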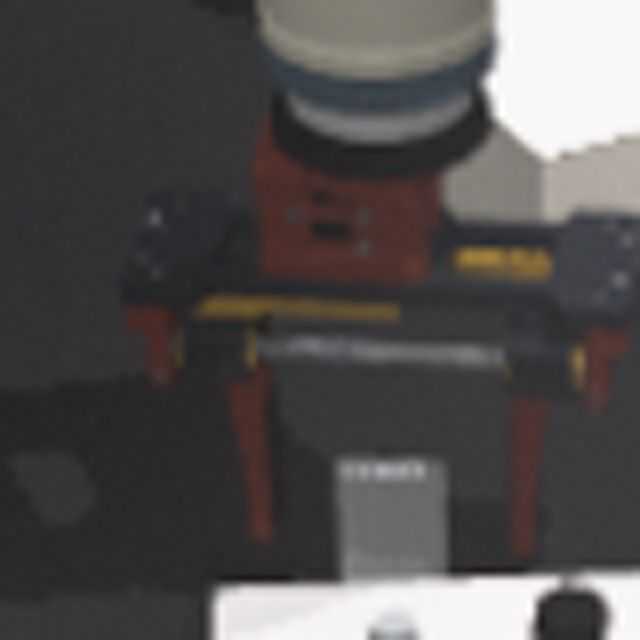

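Call:
servo_tool(
  plan=[
    [[0.2,0.0,-0.1,0,0,0,3.0],[0.2,0.0,-0.1,0,0,0,3.0],[0.2,0.0,-0.1,0,0,0,3.0],[0.2,0.0,-0.1,0,0,0,3.0],[0.2,0.0,-0.1,0,0,0,3.0],[0.2,0.0,-0.1,0,0,0,3.0],[0.2,0.0,-0.1,0,0,0,3.0],[0.2,0.0,-0.1,0,0,0,3.0]],
  ],
)

```text
t: 6.58
ee_pos: [603.3, 157.9, 39.4]
orientation: [0.257, 1.555, -0.257]
ft_force: [0.1, 0.2, 0.9]
width: 39.7
```

```bash
python3 - <<'E'
from h import *
# retreat: tray centre on line holder x=-28, holder y=110, yaw -9.8
a=np.radians(9.8);ux=np.array([np.cos(a),-np.sin(a)]);uy=np.array([np.sin(a),np.cos(a)]);h0=np.array([574.2,-7.5])
tab=h0+(105+95)*uy; print(tab, h0+105*uy)
go((*tab,40.5),np.radians(-9.8))
print(ctrl.get_obs()['width'])
E
```

```text
[608.24189983 189.5815797 ] [592.07199741  95.96782934]
pos [603.3 157.9  39.4] jaw yaw -18.7 q [ 0.24  0.69  1.72 -0.    0.73  0.56] t 6.58
shift [-0.11  3.16 -0.55] turn [-0.156  0.    -0.   ] rows>= 2.0
39.72412082759659
```

Call:
servo_tool(
  plan=[
    [[0,0.6,-0.1,0,0,0,3.0],[0,1.6,-0.3,0,0,0,3.0],[0,2.6,-0.5,-0.03,0,0,3.0],[0,3.2,-0.55,-0.07,0,0,3.0],[0,3.2,-0.55,-0.11,0,0,3.0],[0,3.2,-0.55,-0.156,0,0,3.0],[0,3.2,-0.55,-0.156,0,0,3.0],[0,3.2,-0.55,-0.156,0,0,3.0]],
  ],
)

```text
t: 7.25
ee_pos: [608.6, 191.4, 39.4]
orientation: [0.134, 1.566, -0.133]
ft_force: [1.3, 1.9, 0.6]
width: 39.7
```

```bash
python3 - <<'E'
from h import *
go((608.2,189.6,40.5),np.radians(-9.8));print(ctrl.get_obs()['width'])
t=shot("top","t8");crop(t,130,170,290,290,5,"t8c")
E
```

```text
pos [608.6 191.4  39.4] jaw yaw -9.8 q [0.29 0.7  1.69 0.   0.75 0.46] t 7.25
shift [-0.11 -0.18 -0.01] turn [ 0.001  0.001 -0.001] rows>= 1.0
39.67398110824179
```

View pics/t8c.png

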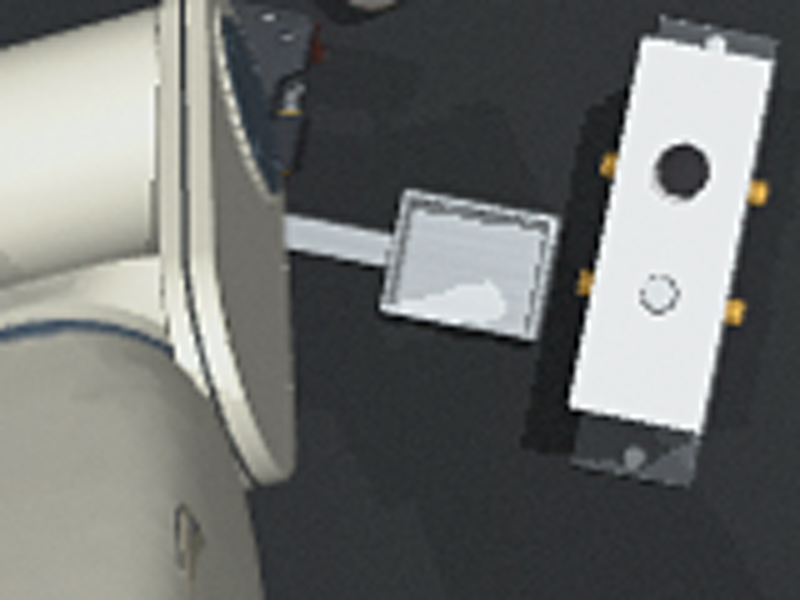

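```bash
python3 - <<'E'
from h import *
f=lambda x,y:(130+x/5,170+y/5)
P=np.array([onz("top",f(*p),22)[:2] for p in [(405,189),(560,215),(539,342),(381,312)]])
c=P.mean(0);e=(P[0]-P[1]+P[3]-P[2]);print(c,np.degrees(np.arctan2(e[0],e[1])),np.linalg.norm(np.roll(P,-1,0)-P,axis=1))
a=np.radians(9.8);ux=np.array([np.cos(a),-np.sin(a)]);uy=np.array([np.sin(a),np.cos(a)])
d=c-[602,-12.5];print("holder coords",d@ux,d@uy)
E
```

```text
[591.18440731  86.45838795] 8.818389891994777 [76.56330916 62.32970838 78.00282434 60.79578286]
holder coords -27.501428111751363 95.67346049239377
```

Call:
servo_tool(
  plan=[
    [[0,-0.7,0,0,0,0,3.0],[0,-2.0,0,0,0,0,3.0],[0,-3.4,0,0,0,0,3.0],[0,-4.8,0,0,0,0,3.0],[0,-6.2,0,0,0,0,3.0],[0,-7.6,0,0,0,0,3.0],[0,-8.9,0,0,0,0,3.0],[0,-9.6,0,0,0,0,3.0]],
  ],
)

```text
t: 7.97
ee_pos: [591.5, 93.1, 39.4]
orientation: [0.135, 1.567, -0.136]
ft_force: [0.5, 2.5, 1.1]
width: 39.9
```

Call:
servo_tool(
  plan=[
    [[0,0,0,0,0,0,3.0],[0,0,0,0,0,0,3.0],[0,0,0,0,0,0,3.0]],
  ],
)

```text
t: 8.22
ee_pos: [591.9, 95.0, 39.4]
orientation: [0.134, 1.567, -0.135]
ft_force: [-0.7, -3.2, 2.7]
width: 39.9
```

```bash
python3 - <<'E'
from h import *
o=ctrl.get_obs();print(o['ee_pos'],o['ft_force'],o['width'])
s=shot("side","s9");crop(s,200,130,340,250,5,"s9c")
E
```

```text
[591.85839457  95.02930119  39.40938973] [-0.67646765 -3.20670578  2.66480397] 39.85202367866535
```

View pics/s9c.png

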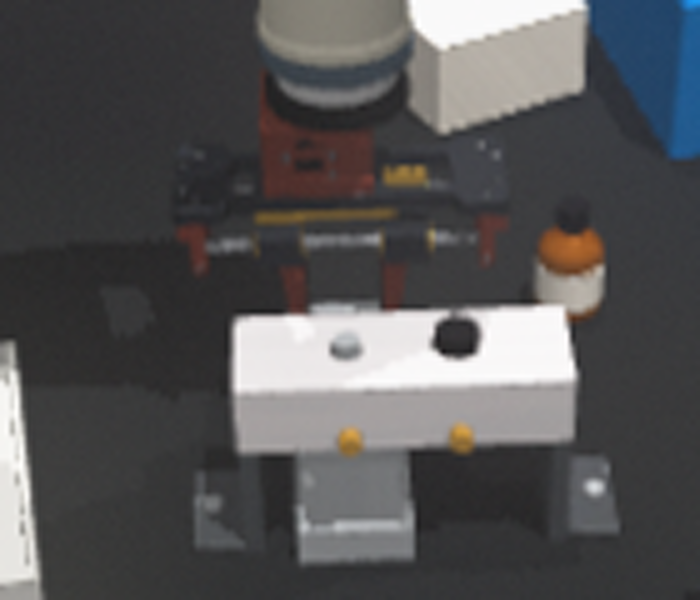

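Call:
servo_tool(
  plan=[
    [[0,0,0,0,0,0,8.7],[0,0,0,0,0,0,8.7],[0,0,0,0,0,0,8.7],[0,0,0,0,0,0,8.7],[-2,0,0,0,0,0,8.7],[-6,0,0,0,0,0,8.7],[-10,0,0,0,0,0,8.7],[-14,0,0,0,0,0,8.7]],
  ],
)

```text
t: 8.93
ee_pos: [591.3, 95.6, 180.4]
orientation: [0.134, 1.568, -0.134]
ft_force: [0.6, 0.7, 0.3]
width: 86.3
```

```bash
python3 - <<'E'
from h import *
f=lambda x,y:(340+x/6,215+y/6)
P=np.array([onz("top",f(*p),72)[:2] for p in [(245,96),(397,74),(448,408),(296,433)]])
c=P.mean(0);e=P[0]+P[1]-P[2]-P[3];yw=np.arctan2(e[1],e[0]);print(c,np.degrees(yw),np.linalg.norm(np.roll(P,-1,0)-P,axis=1))
h1=c+35*np.array([np.cos(yw),np.sin(yw)]);print("slim hole",h1,"thick",2*c-h1)
print("collar z78",onz("top",f(333,162),78),"grip top",onz("top",f(377,158),138))
go((552,-318.5,200),yw+np.pi/2)
E
```

```text
[ 517.04936526 -323.64232127] 9.010677422004147 [ 60.89990821 130.7856535   60.65216116 131.35436192]
slim hole [ 551.61743624 -318.16067292] thick [ 482.48129428 -329.12396961]
collar z78 [ 551.73167832 -316.51521767   78.        ] grip top [ 551.61111508 -317.42202039  138.        ]
pos [591.3  95.6 180.4] jaw yaw -9.8 q [0.14 0.45 1.73 0.   0.96 0.31] t 8.93
shift [ -1.95 -41.48   3.16] turn [ 1.243e+00 -1.000e-03  1.000e-03] rows>= 10.0
```

Call:
servo_tool(
  plan=[
    [[-2,-4,0.3,0.12,0,0,8.7],[-2,-8,0.6,0.24,0,0,8.7],[-2,-12,0.9,0.36,0,0,8.7],[-2,-16,1.2,0.48,0,0,8.7],[-2,-20,1.5,0.6,0,0,8.7],[-2,-24,1.8,0.72,0,0,8.7],[-2,-28,2.1,0.84,0,0,8.7],[-2,-32,2.4,0.96,0,0,8.7]],
  ],
)

```text
t: 9.6
ee_pos: [560.7, -225.7, 199.5]
orientation: [0.884, 1.384, -0.884]
ft_force: [1.2, 0.1, 0.4]
width: 86.9
```

```bash
python3 - <<'E'
from h import *
go((551.6,-318,200),np.radians(-81))
E
```

```text
pos [ 560.7 -225.7  199.5] jaw yaw -65.1 q [-0.4   0.44  1.71  0.    1.    0.73] t 9.6
shift [-0.05 -4.71  7.99] turn [ 0.277 -0.    -0.   ] rows>= 3.0
```

Call:
servo_tool(
  plan=[
    [[0,-1.6,2.7,0.1,0,0,8.7],[0,-3.2,5.4,0.2,0,0,8.7],[0,-4.4,7.4,0.277,0,0,8.7],[0,-4.7,8,0.277,0,0,8.7],[0,-4.7,8,0.277,0,0,8.7],[0,-4.7,8,0.277,0,0,8.7],[0,-4.7,8,0.277,0,0,8.7]],
  ],
)

```text
t: 10.18
ee_pos: [552.8, -315.0, 199.2]
orientation: [1.087, 1.284, -1.087]
ft_force: [-0.7, 0.3, 0.7]
width: 87.2
```

```bash
python3 - <<'E'
from h import *
go((551.6,-318,112),np.radians(-81))
s=shot("side","s10");t=shot("top","t10");crop(s,200,190,350,340,4,"s10c");crop(t,330,190,450,310,5,"t10c")
E
```

```text
pos [ 552.8 -315.   199.2] jaw yaw -80.5 q [-0.54  0.48  1.63  0.    1.03  0.87] t 10.18
shift [ 8.72 -0.16  0.29] turn [ 0.008 -0.001  0.   ] rows>= 3.0
```

View pics/s10c.png

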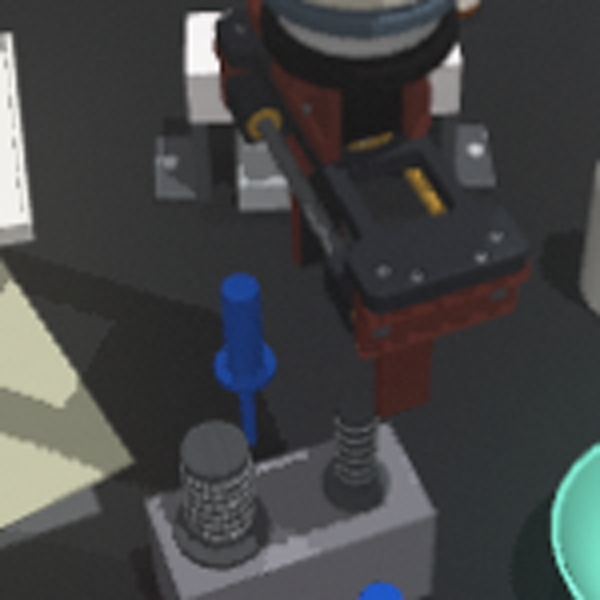

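View pics/t10c.png

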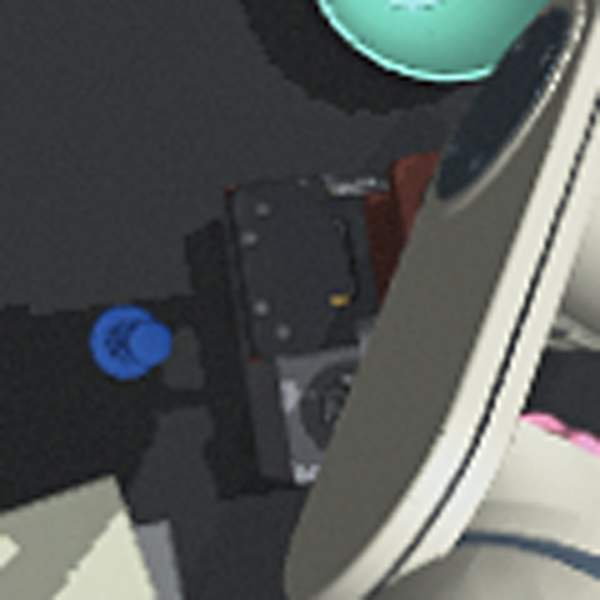

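Call:
servo_tool(
  plan=[
    [[3,-0.1,0.25,0,0,0,8.7],[6,-0.1,0.25,0,0,0,8.7],[8.7,-0.1,0.25,0,0,0,8.7],[8.7,-0.1,0.25,0,0,0,8.7],[8.7,-0.1,0.25,0,0,0,8.7]],
  ],
)

```text
t: 10.7
ee_pos: [551.6, -317.7, 111.5]
orientation: [1.087, 1.286, -1.088]
ft_force: [0.4, -0.7, 0.4]
width: 87.0
```

```bash
python3 - <<'E'
from h import *
go((551.6,-318,112),np.radians(-81))
s=shot("side","s11");crop(s,240,230,340,350,6,"s11c")
E
```

```text
pos [ 551.6 -317.7  111.5] jaw yaw -80.6 q [-0.54  0.6   1.67  0.    0.88  0.87] t 10.7
shift [-0.05 -0.    0.03] turn [ 0.007 -0.002  0.002] rows>= 1.0
```

View pics/s11c.png

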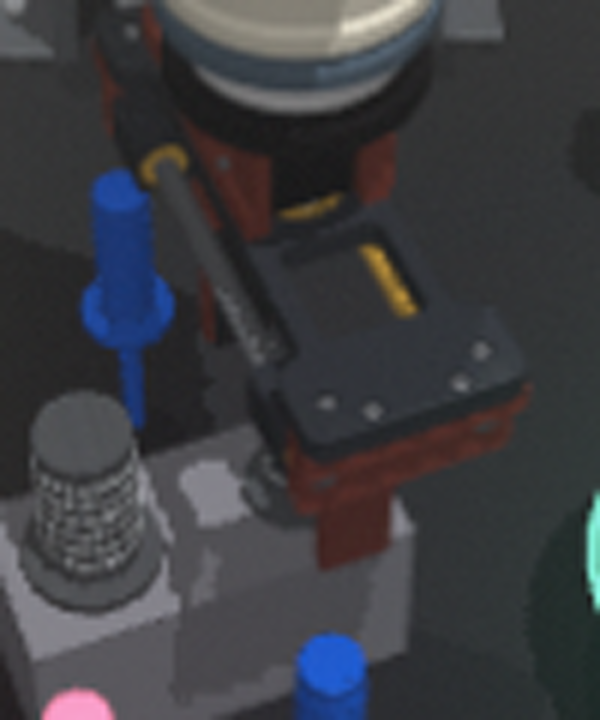

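Call:
servo_tool(
  plan=[
    [[0,0,0,0,0,0,1.0],[0,0,0,0,0,0,1.0],[0,0,0,0,0,0,1.0],[0,0,0,0,0,0,1.0],[0,0,0,0,0,0,1.0],[0,0,0,0,0,0,1.0],[0,0,0,0,0,0,1.0],[0,0,0,0,0,0,1.0]],
  ],
)

```text
t: 11.42
ee_pos: [552.1, -319.1, 112.4]
orientation: [1.088, 1.282, -1.088]
ft_force: [-1.0, 1.3, -0.6]
width: 37.5
```

Call:
servo_tool(
  plan=[
    [[0,0,0,0,0,0,1.0],[0,0,0,0,0,0,1.0],[0,0,0,0,0,0,1.0],[0,0,0,0,0,0,1.0]],
  ],
)

```text
t: 11.75
ee_pos: [552.1, -319.1, 112.3]
orientation: [1.088, 1.282, -1.088]
ft_force: [0.5, -2.1, -0.1]
width: 19.6
```

Call:
servo_tool(
  plan=[
    [[-1,0,0,0,0,0,1.0],[-3,0,0,0,0,0,1.0],[-6,0,0,0,0,0,1.0],[-9,0,0,0,0,0,1.0],[-12,0,0,0,0,0,1.0],[-14.5,0,0,0,0,0,1.0],[-14.5,0,0,0,0,0,1.0]],
  ],
)

```text
t: 12.33
ee_pos: [554.5, -320.5, 263.9]
orientation: [1.088, 1.272, -1.086]
ft_force: [1.0, 0.1, -1.8]
width: 19.6
```

```bash
python3 - <<'E'
from h import *
go((574.2,-7.5,257),np.radians(-45)); print(ctrl.get_obs()['width'],ctrl.get_obs()['ft_force'])
s=shot("side","s12");crop(s,240,190,380,330,5,"s12c")
E
```

```text
pos [ 554.5 -320.5  263.9] jaw yaw -80.7 q [-0.54  0.41  1.58  0.    1.14  0.87] t 12.33
shift [  0.55   7.01 -30.57] turn [-0.623  0.008 -0.005] rows>= 8.0
19.552552923630138 [ 1.00133106  0.1006552  -1.82980313]
```

View pics/s12c.png

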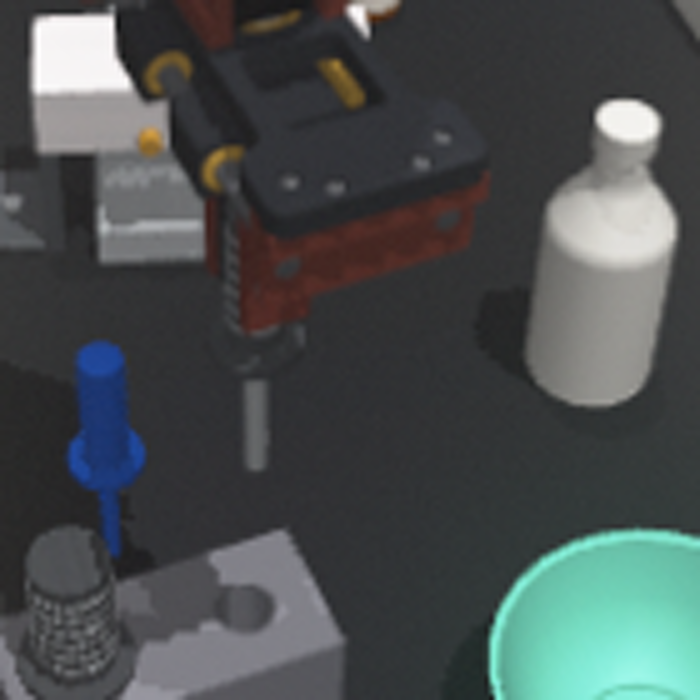

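```bash
python3 - <<'E'
from h import *
o=ctrl.get_obs();p=o['ee_pos'];print(p)
print(proj("side",[p[0],p[1],p[2]-102.3]),"obs",240+255/5,190+469/5)
print("stand hole proj",proj("side",[551.6,-318.2,72]),"obs",240+245/5,190+606/5)
print("specimen top proj",proj("side",[574.2,-7.5,117.5]),"obs",(225+265/6,145+322/6))
go((574.2,-7.5,257),np.radians(-81))
E
```

```text
[ 553.45096422 -319.79487168  260.79989169]
[[288.41682901 281.89834764]] obs 291.0 283.8
stand hole proj [[287.16024646 309.40375782]] obs 289.0 311.2
specimen top proj [[267.72885399 196.15451177]] obs (269.1666666666667, 198.66666666666666)
pos [ 553.5 -319.8  260.8] jaw yaw -80.7 q [-0.54  0.42  1.58  0.    1.14  0.87] t 12.38
shift [  0.29   7.11 -30.48] turn [ 0.006  0.004 -0.005] rows>= 8.0
```

Call:
servo_tool(
  plan=[
    [[0.3,0.7,-3,0,0,0,1.0],[0.3,1.6,-7,0,0,0,1.0],[0.3,2.6,-11,0,0,0,1.0],[0.3,3.5,-15,0,0,0,1.0],[0.3,4.4,-19,0,0,0,1.0],[0.3,5.4,-23,0,0,0,1.0],[0.3,6.3,-27,0,0,0,1.0],[0.3,6.9,-29.5,0,0,0,1.0]],
  ],
)

```text
t: 13.05
ee_pos: [570.8, -13.3, 252.5]
orientation: [1.087, 1.286, -1.089]
ft_force: [-0.3, -0.4, -2.0]
width: 19.5
```

Call:
servo_tool(
  plan=[
    [[0,0,0,0,0,0,1.0],[0,0,0,0,0,0,1.0],[0,0,0,0,0,0,1.0]],
  ],
)

```text
t: 13.3
ee_pos: [571.6, -17.1, 253.1]
orientation: [1.087, 1.284, -1.09]
ft_force: [-0.7, -0.7, -1.9]
width: 19.9
```

```bash
python3 - <<'E'
from h import *
go((574.2,-7.5,230),np.radians(-81)); print(ctrl.get_obs()['width'],ctrl.get_obs()['ft_force'])
s=shot("side","s13");crop(s,210,130,340,240,6,"s13c")
E
```

```text
pos [571.6 -17.1 253.1] jaw yaw -80.6 q [-0.05  0.33  1.73 -0.    1.08  1.36] t 13.3
shift [ 2.31  0.42 -0.91] turn [ 0.006 -0.     0.002] rows>= 1.0
19.869964946708894 [-0.71129293 -0.71102712 -1.94861246]
```

View pics/s13c.png

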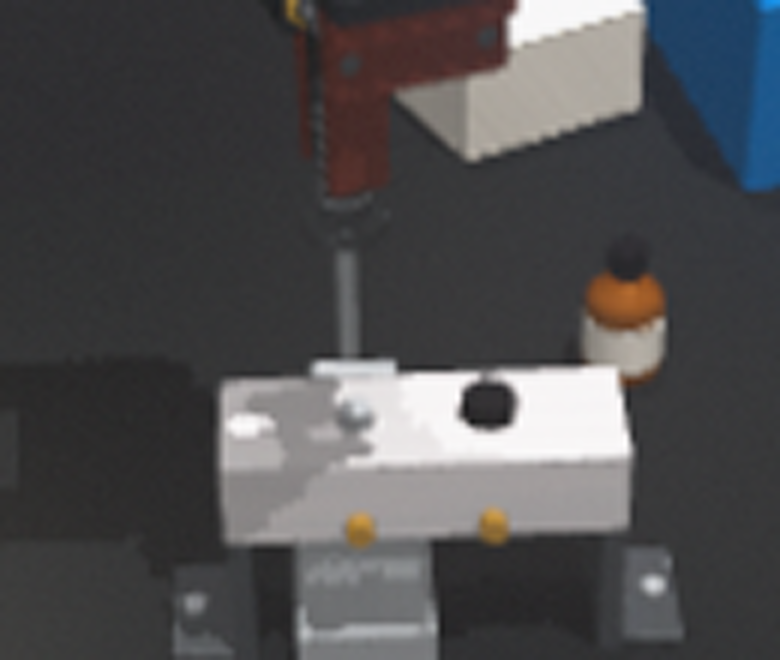

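Call:
servo_tool(
  plan=[
    [[0.5,0.4,-0.9,0,0,0,1.0],[1.5,0.4,-0.9,0,0,0,1.0],[2.4,0.4,-0.9,0,0,0,1.0],[2.4,0.4,-0.9,0,0,0,1.0],[2.4,0.4,-0.9,0,0,0,1.0],[2.4,0.4,-0.9,0,0,0,1.0]],
  ],
)

```text
t: 13.85
ee_pos: [574.8, -7.5, 230.1]
orientation: [1.089, 1.282, -1.089]
ft_force: [-1.1, 0.1, -2.3]
width: 19.4
```

```bash
python3 - <<'E'
from h import *
go((574.2,-7.5,230),np.radians(-81)); p=ctrl.get_obs()['ee_pos']
s=shot("side","s14");crop(s,245,175,295,215,14,"s14c")
print(proj("side",[p[0],p[1],p[2]-102.3]))
t=shot("top","t14")
E
```

```text
pos [574.8  -7.5 230.1] jaw yaw -80.7 q [-0.03  0.36  1.75 -0.    1.04  1.37] t 13.85
shift [ 0.01 -0.06 -0.01] turn [ 0.005 -0.     0.001] rows>= 1.0
[[267.84510712 192.86999188]]
```

View pics/s14c.png

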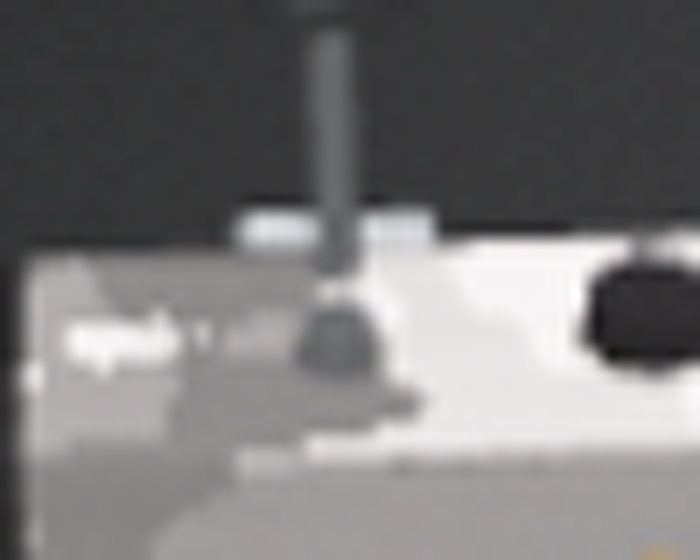

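View pics/t14.png

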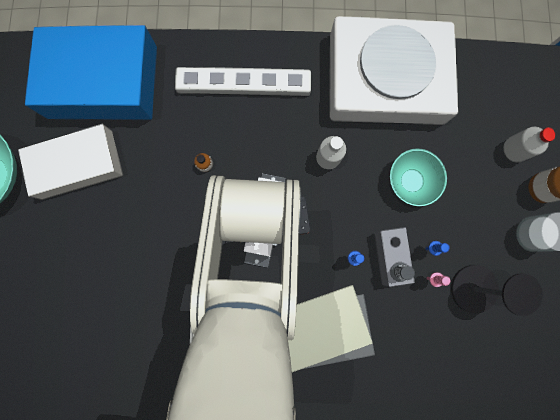

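Call:
servo_tool(
  plan=[
    [[0.3,0,0,0,0,0,1.0],[0.6,0,0,0,0,0,1.0],[0.6,0,0,0,0,0,1.0],[0.6,0,0,0,0,0,1.0]],
  ],
)

```text
t: 14.28
ee_pos: [574.7, -7.2, 224.2]
orientation: [1.088, 1.282, -1.089]
ft_force: [0.1, 0.0, -2.0]
width: 19.3
```

```bash
python3 - <<'E'
from h import *
o=ctrl.get_obs();print(o['ee_pos'],o['ft_force'])
s=shot("side","s15");crop(s,245,175,295,215,14,"s15c")
E
```

```text
[574.67838879  -7.21834237 224.17139738] [ 0.0865291   0.02197451 -1.99516599]
```

View pics/s15c.png

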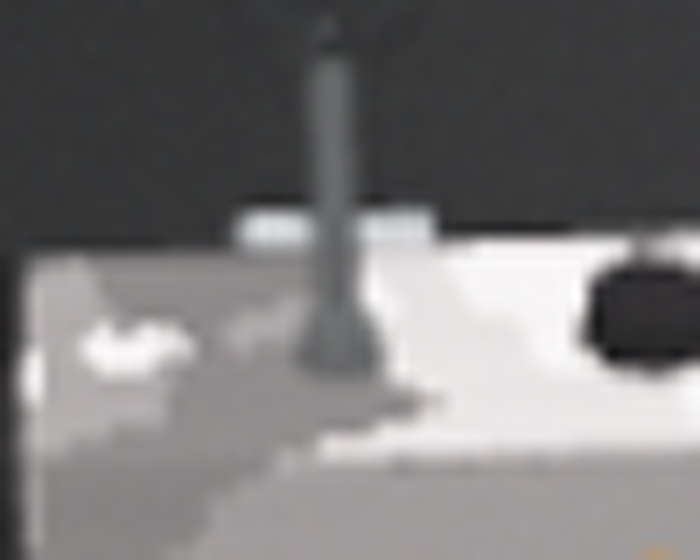

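Call:
servo_tool(
  plan=[
    [[0.2,0,0.0,0,0,0,1.0],[0.3,0,0,0,0,0,1.0],[0.4,0,0,0,0,0,1.0],[0.5,0,0,0,0,0,1.0],[0.5,0,0,0,0,0,1.0]],
  ],
)

```text
t: 14.75
ee_pos: [574.9, -7.2, 219.3]
orientation: [1.088, 1.282, -1.088]
ft_force: [0.7, 0.4, -1.9]
width: 19.6
```

```bash
python3 - <<'E'
from h import *
o=ctrl.get_obs();print(o['ee_pos'],o['ft_force'])
s=shot("side","s16");crop(s,245,175,295,215,14,"s16c")
E
```

```text
[574.90051395  -7.21437261 219.30106825] [ 0.66998421  0.43966725 -1.91379288]
```

View pics/s16c.png

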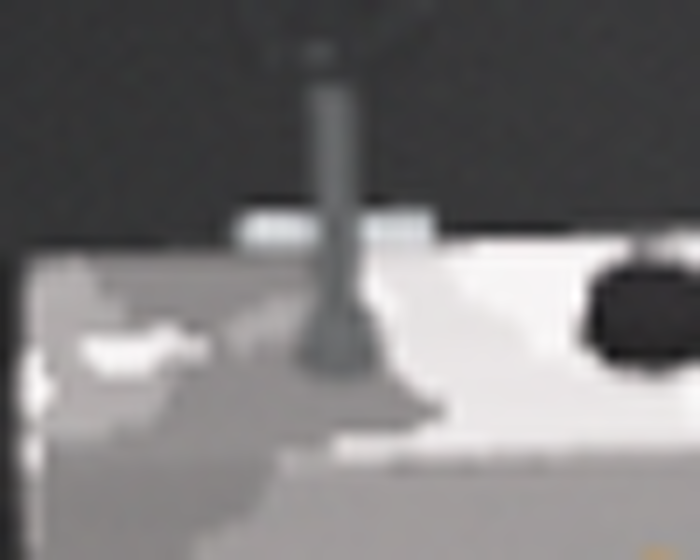

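```bash
python3 - <<'E'
from h import *
out=[]
for n in("s14","s15","s16"):
    s=cv2.imread(f"pics/{n}.png",0)[185:206,258:282].astype(float)
    s=np.clip((s-70)*255/100,0,255).astype(np.uint8)
    out.append(cv2.resize(s,None,fx=11,fy=14,interpolation=cv2.INTER_CUBIC))
cv2.imwrite("pics/enh.png",np.hstack(out))
E
```

```text
(no output)
```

View pics/enh.png

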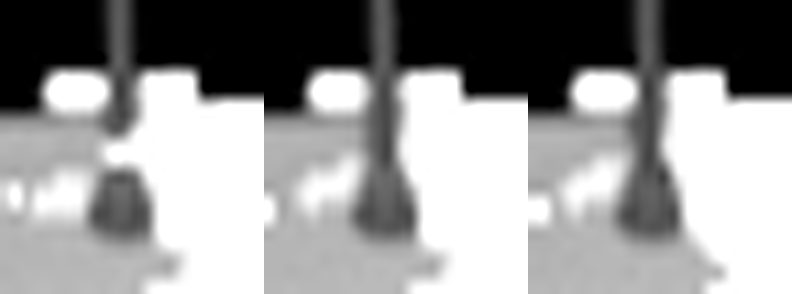

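Call:
servo_tool(
  plan=[
    [[0.1,0,0.0,0,0,0,1.0],[0.2,0,0,0,0,0,1.0],[0.2,0,0,0,0,0,1.0]],
  ],
)

```text
t: 15.05
ee_pos: [575.9, -7.2, 218.5]
orientation: [1.09, 1.28, -1.087]
ft_force: [-0.2, 0.2, 5.7]
width: 19.4
```

Call:
servo_tool(
  plan=[
    [[0.1,0,0.0,0,0,0,1.0],[0.1,0,0,0,0,0,1.0],[0.1,0,0,0,0,0,1.0]],
  ],
)

```text
t: 15.3
ee_pos: [575.9, -7.2, 217.7]
orientation: [1.09, 1.28, -1.087]
ft_force: [0.4, 0.8, 6.4]
width: 19.5
```

Call:
servo_tool(
  plan=[
    [[0.1,0,0.0,0,0,0,1.0],[0.1,0,0,0,0,0,1.0],[0.1,0,0,0,0,0,1.0]],
  ],
)

```text
t: 15.55
ee_pos: [575.9, -7.2, 216.7]
orientation: [1.09, 1.28, -1.087]
ft_force: [-0.2, 0.9, 5.4]
width: 19.4
```

```bash
python3 - <<'E'
from h import *
shot("side","s17")
out=[]
for n in("s14","s16","s17"):
    s=cv2.imread(f"pics/{n}.png")[185:206,258:282].astype(float)
    s=np.clip((s-60)*255/130,0,255).astype(np.uint8)
    out.append(cv2.resize(s,None,fx=11,fy=14,interpolation=cv2.INTER_LINEAR))
cv2.imwrite("pics/enh2.png",np.hstack(out))
o=ctrl.get_obs();print(o['ft_force'],o['moment'])
E
```

```text
[-0.06250464  0.36806879  6.14757343] [ 0.08185193  0.22114974 -0.00454064]
```

View pics/enh2.png

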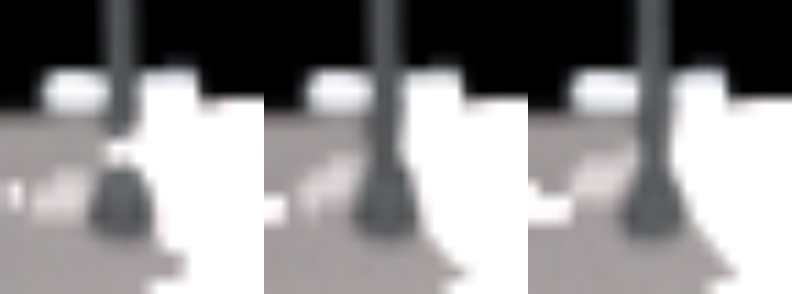

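Call:
servo_tool(
  plan=[
    [[0.0,0,0.15,0,0,0,1.0],[0.1,0,0.15,0,0,0,1.0],[0.2,0,0.15,0,0,0,1.0],[0.2,0,0.15,0,0,0,1.0]],
  ],
)

```text
t: 15.93
ee_pos: [575.7, -8.4, 214.5]
orientation: [1.09, 1.281, -1.087]
ft_force: [-1.1, 2.1, 4.7]
width: 19.2
```

Call:
servo_tool(
  plan=[
    [[0.1,0,0,0,0,0,1.0],[0.2,0,0,0,0,0,1.0],[0.2,0,0,0,0,0,1.0]],
  ],
)

```text
t: 16.18
ee_pos: [575.4, -8.4, 211.9]
orientation: [1.089, 1.281, -1.088]
ft_force: [0.1, 1.3, 1.4]
width: 19.5
```

Call:
servo_tool(
  plan=[
    [[0.1,0,0,0,0,0,1.0],[0.1,0,0,0,0,0,1.0]],
  ],
)

```text
t: 16.35
ee_pos: [575.2, -8.6, 210.5]
orientation: [1.089, 1.282, -1.088]
ft_force: [0.2, 0.3, 2.1]
width: 19.8
```

```bash
python3 - <<'E'
from h import *
shot("side","s18")
out=[]
for n in("s14","s17","s18"):
    s=cv2.imread(f"pics/{n}.png")[185:206,258:282].astype(float)
    s=np.clip((s-60)*255/130,0,255).astype(np.uint8)
    out.append(cv2.resize(s,None,fx=11,fy=14,interpolation=cv2.INTER_LINEAR))
cv2.imwrite("pics/enh3.png",np.hstack(out))
o=ctrl.get_obs();print(o['ee_pos'],o['ft_force'],o['moment'])
E
```

```text
[575.18798776  -8.60159035 210.37042038] [-0.28477138  1.89087294  1.1076699 ] [0.41972306 0.13695881 0.0523976 ]
```

View pics/enh3.png

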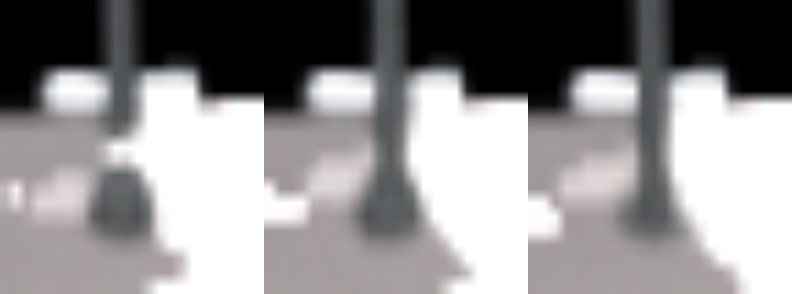

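Call:
servo_tool(
  plan=[
    [[0.2,0,0,0,0,0,1.0],[0.4,0,0,0,0,0,1.0],[0.6,0,0,0,0,0,1.0],[0.8,0,0,0,0,0,1.0],[0.8,0,0,0,0,0,1.0]],
  ],
)

```text
t: 16.82
ee_pos: [575.0, -8.8, 202.0]
orientation: [1.088, 1.282, -1.089]
ft_force: [0.2, 0.3, -1.7]
width: 19.7
```

Call:
servo_tool(
  plan=[
    [[0.3,0,0,0,0,0,1.0],[0.6,0,0,0,0,0,1.0],[0.9,0,0,0,0,0,1.0],[1.2,0,0,0,0,0,1.0],[1.2,0,0,0,0,0,1.0]],
  ],
)

```text
t: 17.23
ee_pos: [574.7, -8.9, 189.7]
orientation: [1.088, 1.282, -1.089]
ft_force: [0.4, 0.1, -1.9]
width: 19.9
```

Call:
servo_tool(
  plan=[
    [[0.3,0,0,0,0,0,1.0],[0.6,0,0,0,0,0,1.0],[0.9,0,0,0,0,0,1.0],[1.2,0,0,0,0,0,1.0],[1.2,0,0,0,0,0,1.0],[1.2,0,0,0,0,0,1.0]],
  ],
)

```text
t: 17.73
ee_pos: [574.6, -8.9, 177.6]
orientation: [1.088, 1.283, -1.089]
ft_force: [-0.3, -1.0, -0.3]
width: 19.2
```

```bash
python3 - <<'E'
from h import *
o=ctrl.get_obs();print(o['ee_pos'],o['ft_force'],o['moment'])
s=shot("side","s19");crop(s,210,150,340,250,6,"s19c")
E
```

```text
[574.60360158  -8.86209699 177.64438966] [-0.34427774 -0.99734051 -0.29723654] [-0.02037357  0.12611243  0.01745304]
```

View pics/s19c.png

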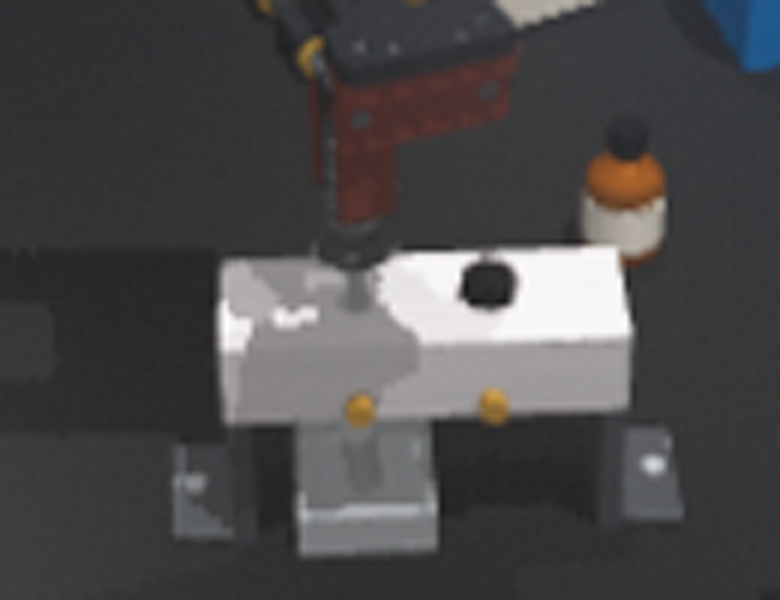

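Call:
servo_tool(
  plan=[
    [[0.2,0,0,0,0,0,1.0],[0.4,0,0,0,0,0,1.0],[0.4,0,0,0,0,0,1.0],[0.4,0,0,0,0,0,1.0]],
  ],
)

```text
t: 18.12
ee_pos: [575.0, -8.7, 174.1]
orientation: [1.088, 1.282, -1.089]
ft_force: [0.3, 0.1, -0.7]
width: 19.3
```

```bash
python3 - <<'E'
from h import *
o=ctrl.get_obs();print(o['ee_pos'],o['ft_force'],o['moment'])
s=shot("side","s20");crop(s,250,210,300,250,14,"s20c")
E
```

```text
[574.96117879  -8.74321757 174.14156369] [ 0.27959552  0.05123469 -0.72752516] [0.03032101 0.14304535 0.0303623 ]
```

View pics/s20c.png

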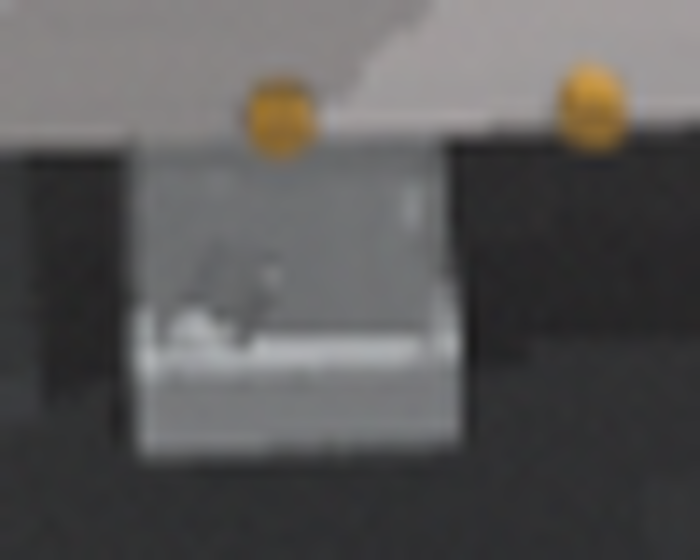

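Call:
servo_tool(
  plan=[
    [[-1,0,0,0,0,0,1.0],[-2.5,0,0,0,0,0,1.0],[-4.5,0,0,0,0,0,1.0],[-6.5,0,0,0,0,0,1.0],[-8.5,0,0,0,0,0,1.0],[-8.8,0,0,0,0,0,1.0],[-8.8,0,0,0,0,0,1.0]],
  ],
)

```text
t: 18.75
ee_pos: [576.1, -8.8, 264.3]
orientation: [1.09, 1.279, -1.086]
ft_force: [0.6, 0.1, -2.1]
width: 19.2
```

```bash
python3 - <<'E'
from h import *
go((552.1,-319,262),np.radians(-81)); print(ctrl.get_obs()['width'])
s=shot("side","s21");crop(s,210,130,340,250,6,"s21c")
E
```

```text
pos [576.1  -8.8 264.3] jaw yaw -80.7 q [-0.04  0.32  1.72 -0.    1.1   1.37] t 18.75
shift [ 0.23 -7.39 30.23] turn [ 0.006  0.001 -0.004] rows>= 8.0
19.245868262057964
```

View pics/s21c.png

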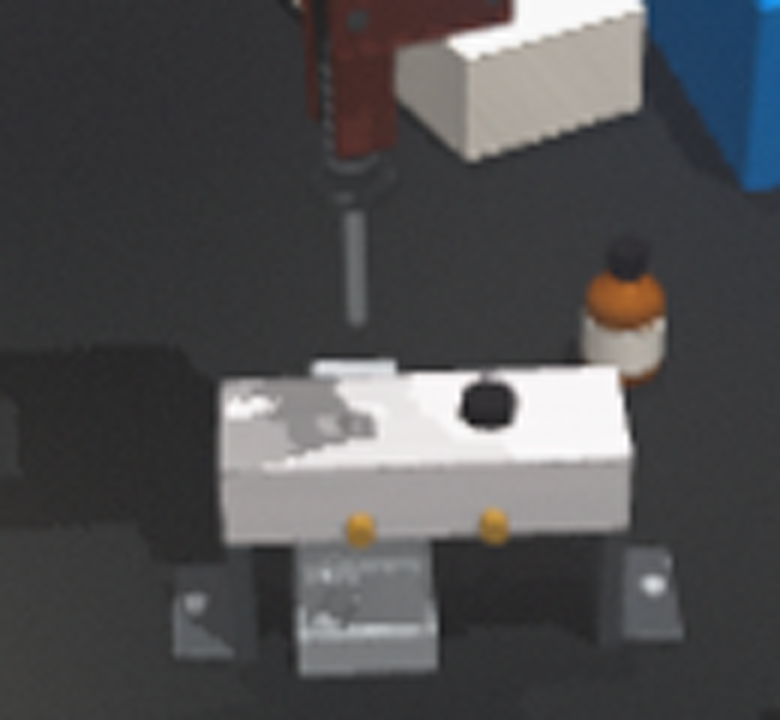

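The hole is empty and the pin lies in the pan at about (265,232). Next I carry the punch back to the stand.

Call:
servo_tool(
  plan=[
    [[0.2,-0.5,2,0,0,0,1.0],[0.2,-1.4,6,0,0,0,1.0],[0.2,-2.4,10,0,0,0,1.0],[0.2,-3.4,14,0,0,0,1.0],[0.2,-4.4,18,0,0,0,1.0],[0.2,-5.4,22,0,0,0,1.0],[0.2,-6.4,26,0,0,0,1.0],[0.2,-7.2,29.2,0,0,0,1.0]],
  ],
)

```text
t: 19.47
ee_pos: [549.9, -311.0, 258.5]
orientation: [1.089, 1.284, -1.09]
ft_force: [0.0, -0.9, -0.6]
width: 19.3
```

Call:
servo_tool(
  plan=[
    [[0,0,0,0,0,0,1.0],[0,0,0,0,0,0,1.0],[0,0,0,0,0,0,1.0]],
  ],
)

```text
t: 19.72
ee_pos: [550.6, -307.9, 258.8]
orientation: [1.089, 1.285, -1.09]
ft_force: [0.2, 1.1, -2.0]
width: 19.6
```

```bash
python3 - <<'E'
from h import *
go((552.1,-319,190),np.radians(-81)); print(ctrl.get_obs()['width'])
E
```

```text
pos [ 550.6 -307.9  258.8] jaw yaw -80.7 q [-0.53  0.41  1.6   0.    1.14  0.88] t 19.72
shift [ 6.88 -0.02  1.13] turn [ 0.005 -0.002  0.002] rows>= 2.0
19.608879713651625
```

Call:
servo_tool(
  plan=[
    [[0,0,1.1,0,0,0,1.0],[2.5,0,1.1,0,0,0,1.0],[5,0,1.1,0,0,0,1.0],[7.2,0,1.1,0,0,0,1.0],[7.2,0,1.1,0,0,0,1.0],[7.2,0,1.1,0,0,0,1.0],[7.2,0,1.1,0,0,0,1.0]],
  ],
)

```text
t: 20.3
ee_pos: [554.1, -319.3, 189.6]
orientation: [1.088, 1.281, -1.087]
ft_force: [-0.3, -0.5, -2.3]
width: 19.3
```

```bash
python3 - <<'E'
from h import *
go((552.1,-319,112.5),np.radians(-81)); print(ctrl.get_obs()['width'])
s=shot("side","s22");crop(s,230,240,340,350,6,"s22c")
E
```

```text
pos [ 554.1 -319.3  189.6] jaw yaw -80.6 q [-0.54  0.5   1.63  0.    1.01  0.87] t 20.3
shift [ 7.7  -0.2  -0.07] turn [ 0.007  0.001 -0.001] rows>= 2.0
19.287639594884332
```

View pics/s22c.png

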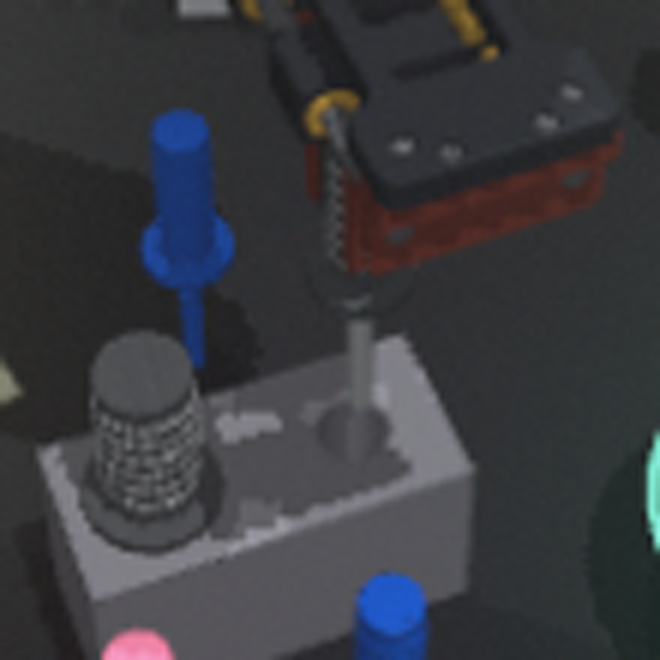

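```bash
python3 - <<'E'
from h import *
print("s21 pred",proj("side",[576.1,-8.8,264.3-102.3]),"obs",(210+357/6,130+322/6))
print("s14 pred",proj("side",[574.8,-7.5,230.1-102.3]))
p=[554.1,-319.3]
for z in (87.3,80,70,60):print("s22 pred",z,proj("side",[*p,z]))
print("obs",230+360/6,240+460/6,"hole pred",proj("side",[551.6,-318.2,72]),"obs",(230+353/6,240+434/6))
print("collar pred",proj("side",[*p,87.3+62]),"obs",230+360/6,240+290/6)
E
```

```text
s21 pred [[268.0530985  181.98397527]] obs (269.5, 183.66666666666666)
s14 pred [[267.84186094 192.86792037]]
s22 pred 87.3 [[288.54116895 304.97808444]]
s22 pred 80 [[288.5260782  307.20609709]]
s22 pred 70 [[288.50567884 310.21172984]]
s22 pred 60 [[288.4855891  313.16485254]]
obs 290.0 316.6666666666667 hole pred [[287.16024646 309.40375782]] obs (288.8333333333333, 312.3333333333333)
collar pred [[288.67650187 284.823292  ]] obs 290.0 288.3333333333333
```

```bash
python3 - <<'E'
from h import *
s=cv2.imread("pics/s22.png")[285:328,270:310].astype(float)
s=np.clip((s-30)*255/110,0,255).astype(np.uint8)
cv2.imwrite("pics/enh4.png",cv2.resize(s,None,fx=14,fy=14,interpolation=cv2.INTER_CUBIC))
for n,p in(("s21",[576.1,-8.8,264.3-102.3]),("s22",[554.1,-319.3,87.3])):
    print(proj("side",p)-proj("side",[p[0],p[1],p[2]+62]))
E
```

```text
[[ 0.76502936 21.47221663]]
[[-0.13533292 20.15479244]]
```

View pics/enh4.png

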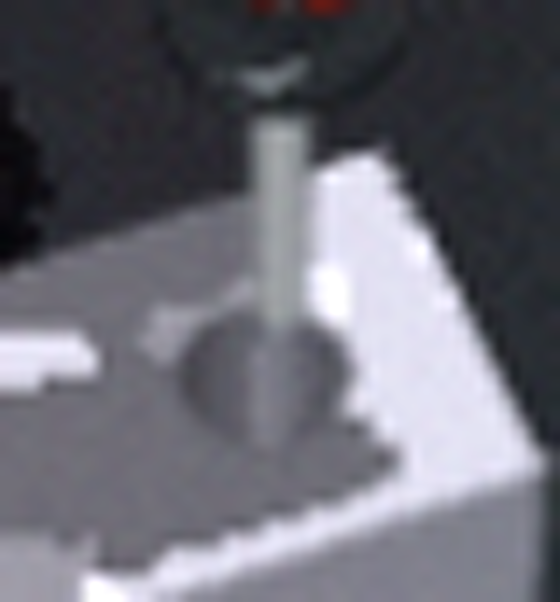

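Call:
servo_tool(
  plan=[
    [[0.3,-0.25,0,0,0,0,1.0],[1.5,-0.25,0,0,0,0,1.0],[3.0,-0.25,0,0,0,0,1.0],[4.5,-0.25,0,0,0,0,1.0],[6.0,-0.25,0,0,0,0,1.0],[6.8,-0.25,0,0,0,0,1.0],[7.2,-0.25,0,0,0,0,1.0],[7.2,-0.25,0,0,0,0,1.0]],
  ],
)

```text
t: 21.02
ee_pos: [550.2, -319.6, 115.5]
orientation: [1.089, 1.283, -1.089]
ft_force: [0.9, -0.6, -0.6]
width: 19.7
```

```bash
python3 - <<'E'
from h import *
go((552.1,-319,112.5),np.radians(-81)); o=ctrl.get_obs();print(o['width'],o['ft_force'])
s=shot("side","s23");crop(s,230,240,340,350,6,"s23c")
E
```

```text
pos [ 550.2 -319.6  115.5] jaw yaw -80.7 q [-0.54  0.59  1.67 -0.    0.88  0.86] t 21.02
shift [ 0.3   0.19 -0.03] turn [ 0.006 -0.001  0.001] rows>= 1.0
19.670677326771173 [ 0.87914663 -0.61280727 -0.62199419]
```

View pics/s23c.png

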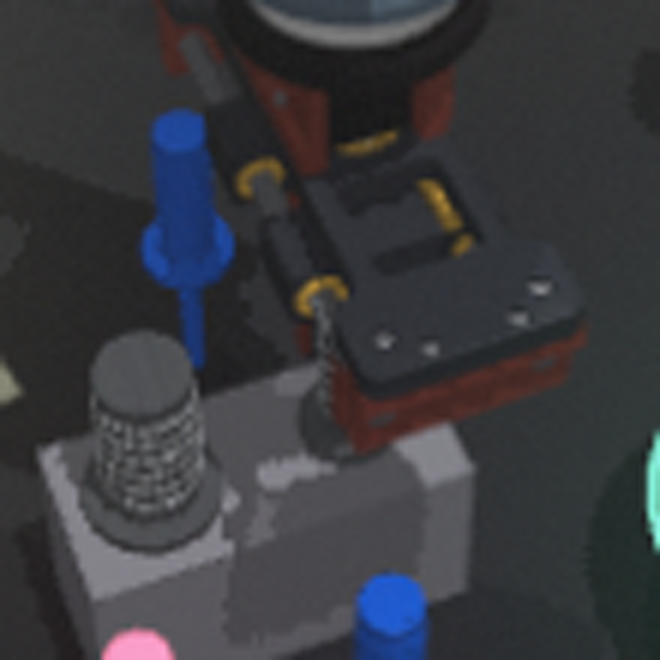

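Inserted. I lower the last 2 mm or so, watch the force, then release.

Call:
servo_tool(
  plan=[
    [[0.1,0.1,0,0,0,0,1.0],[0.2,0.1,0,0,0,0,1.0],[0.2,0.1,0,0,0,0,1.0]],
  ],
)

```text
t: 21.32
ee_pos: [552.1, -319.9, 115.0]
orientation: [1.088, 1.281, -1.088]
ft_force: [-0.9, -0.2, -2.6]
width: 19.6
```

Call:
servo_tool(
  plan=[
    [[0.1,0,0,0,0,0,1.0],[0.1,0,0,0,0,0,1.0],[0.1,0,0,0,0,0,1.0]],
  ],
)

```text
t: 21.57
ee_pos: [551.7, -319.7, 113.5]
orientation: [1.088, 1.282, -1.088]
ft_force: [-0.3, -0.5, -1.8]
width: 19.2
```

Call:
servo_tool(
  plan=[
    [[0.1,0,0,0,0,0,1.0],[0.1,0,0,0,0,0,1.0],[0.1,0,0,0,0,0,1.0]],
  ],
)

```text
t: 21.82
ee_pos: [551.6, -319.6, 112.3]
orientation: [1.088, 1.282, -1.088]
ft_force: [0.7, 0.3, -1.7]
width: 19.4
```

Call:
servo_tool(
  plan=[
    [[0.07,0,0,0,0,0,1.0],[0.07,0,0,0,0,0,1.0],[0.07,0,0,0,0,0,1.0]],
  ],
)

```text
t: 22.07
ee_pos: [551.8, -319.7, 112.3]
orientation: [1.089, 1.282, -1.088]
ft_force: [-2.0, 0.4, 4.9]
width: 19.8
```

Call:
servo_tool(
  plan=[
    [[0,0,0,0,0,0,3],[0,0,0,0,0,0,6.0],[0,0,0,0,0,0,8.7],[0,0,0,0,0,0,8.7],[0,0,0,0,0,0,8.7],[0,0,0,0,0,0,8.7],[0,0,0,0,0,0,8.7],[0,0,0,0,0,0,8.7]],
  ],
)

```text
t: 22.73
ee_pos: [551.7, -319.6, 111.6]
orientation: [1.088, 1.282, -1.088]
ft_force: [0.2, -0.2, -0.1]
width: 69.3
```

Call:
servo_tool(
  plan=[
    [[-1,0,0,0,0,0,8.7],[-3,0,0,0,0,0,8.7],[-6,0,0,0,0,0,8.7],[-9,0,0,0,0,0,8.7],[-11,0,0,0,0,0,8.7],[-11,0,0,0,0,0,8.7]],
  ],
)

```text
t: 23.23
ee_pos: [554.1, -321.1, 227.7]
orientation: [1.088, 1.273, -1.086]
ft_force: [0.1, 0.0, 0.3]
width: 86.9
```

```bash
python3 - <<'E'
from h import *
a=np.radians(9.8)
# pan centre now estimated from grasp: tab ~ (592,95.3)
go((592,95.5,222),np.radians(-9.8)); o=ctrl.get_obs();print(o['width'],o['ft_force'])
s=shot("side","s24");crop(s,220,130,340,350,3.5,"s24c")
E
```

```text
pos [ 554.1 -321.1  227.7] jaw yaw -80.7 q [-0.54  0.45  1.61  0.    1.07  0.86] t 23.23
shift [  0.41  10.49 -40.5 ] turn [-1.237  0.009 -0.002] rows>= 11.0
86.87798897667048 [0.09516372 0.034141   0.32070099]
```

View pics/s24c.png

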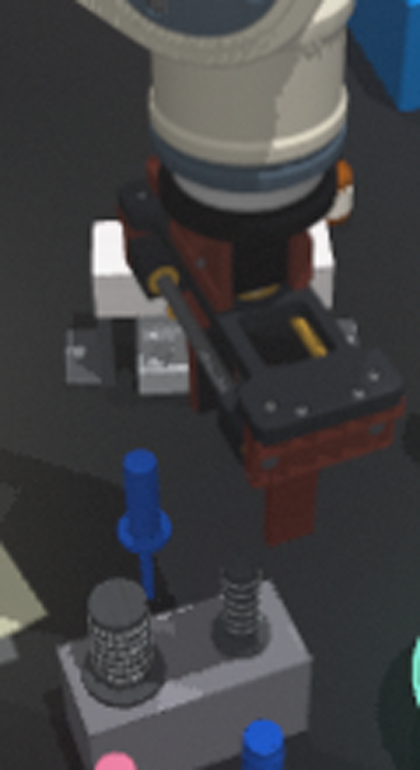

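Call:
servo_tool(
  plan=[
    [[0,1,-4,-0.12,0,0,8.7],[0,2,-8,-0.24,0,0,8.7],[0,3,-12,-0.36,0,0,8.7],[0,4.1,-16,-0.48,0,0,8.7],[0,5.2,-20,-0.6,0,0,8.7],[0,6.2,-24,-0.72,0,0,8.7],[0,7.2,-28,-0.84,0,0,8.7],[0,8.2,-32,-0.96,0,0,8.7]],
  ],
)

```text
t: 23.95
ee_pos: [579.7, 11.4, 220.7]
orientation: [0.346, 1.545, -0.347]
ft_force: [1.1, -0.1, -0.9]
width: 86.7
```

Call:
servo_tool(
  plan=[
    [[0,0,0,0,0,0,8.7],[0,0,0,0,0,0,8.7]],
  ],
)

```text
t: 24.12
ee_pos: [580.0, 11.5, 220.7]
orientation: [0.348, 1.544, -0.349]
ft_force: [0.3, 0.0, 0.8]
width: 86.9
```

```bash
python3 - <<'E'
from h import *
t=shot("top","t25");crop(t,130,170,290,290,5,"t25c")
go((592,96,200),np.radians(-9.8))
E
```

```text
pos [580.1  10.  220.8] jaw yaw -25.6 q [-0.    0.38  1.74 -0.    1.02  0.44] t 24.17
shift [ 2.08  8.27 -2.64] turn [-0.276 -0.002  0.001] rows>= 3.0
```

View pics/t25c.png

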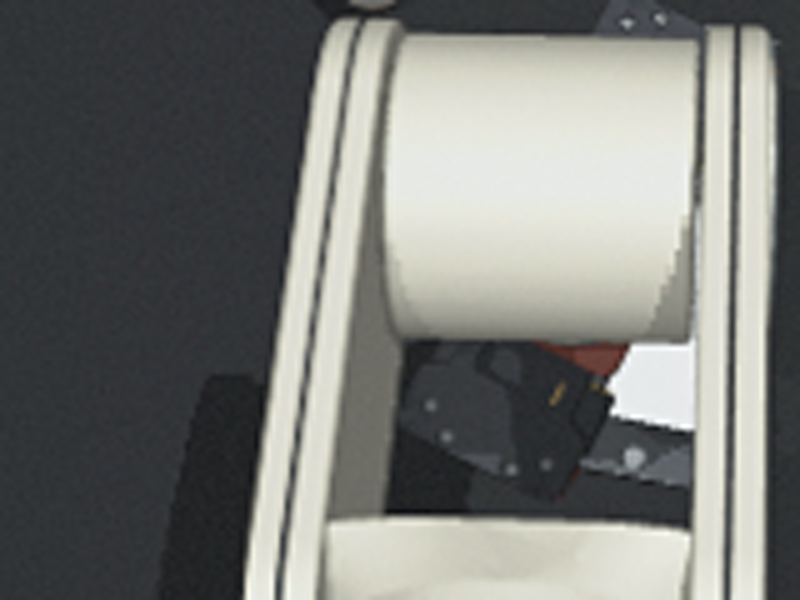

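Call:
servo_tool(
  plan=[
    [[0,3,-1,-0.1,0,0,8.7],[0,6,-2,-0.2,0,0,8.7],[2,8.2,-2.7,-0.276,0,0,8.7],[2,8.2,-2.7,-0.276,0,0,8.7],[2,8.2,-2.7,-0.276,0,0,8.7],[2,8.2,-2.7,-0.276,0,0,8.7]],
  ],
)

```text
t: 24.67
ee_pos: [591.7, 93.3, 201.4]
orientation: [0.137, 1.567, -0.138]
ft_force: [0.0, 0.8, -0.6]
width: 87.0
```

```bash
python3 - <<'E'
from h import *
go((591.9,95.3,40),np.radians(-9.8))
E
```

```text
pos [591.7  93.3 201.4] jaw yaw -10.0 q [ 0.14  0.43  1.72 -0.    1.    0.31] t 24.67
shift [16.14  0.21 -0.  ] turn [-0.004 -0.001  0.001] rows>= 4.0
```

Call:
servo_tool(
  plan=[
    [[3,0.2,0,0,0,0,8.7],[7,0.2,0,0,0,0,8.7],[10,0.2,0,0,0,0,8.7],[11,0.2,0,0,0,0,8.7],[11,0.2,0,0,0,0,8.7],[11,0.2,0,0,0,0,8.7]],
  ],
)

```text
t: 25.17
ee_pos: [592.9, 96.0, 92.6]
orientation: [0.137, 1.566, -0.137]
ft_force: [-0.4, 0.7, 0.4]
width: 87.0
```

```bash
python3 - <<'E'
from h import *
go((591.9,95.3,40),np.radians(-9.8))
s=shot("side","s26");crop(s,210,110,320,250,5,"s26c")
E
```

```text
pos [592.9  96.   92.6] jaw yaw -10.0 q [ 0.14  0.58  1.77 -0.    0.79  0.31] t 25.17
shift [ 5.26 -0.09 -0.09] turn [-0.003  0.    -0.   ] rows>= 2.0
```

View pics/s26c.png

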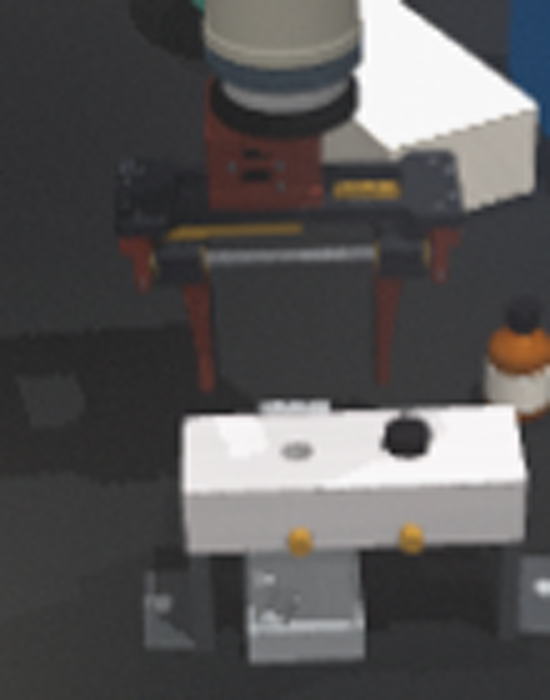

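Tab (295,408 in the crop) is centred between the fingers. I lower, then close.

Call:
servo_tool(
  plan=[
    [[2.5,-0.05,0,0,0,0,8.7],[5.2,-0.05,0,0,0,0,8.7],[5.2,-0.05,0,0,0,0,8.7],[5.2,-0.05,0,0,0,0,3.0],[5.2,-0.05,0,0,0,0,3.0],[5.2,-0.05,0,0,0,0,3.0],[5.2,-0.05,0,0,0,0,3.0],[5.2,-0.05,0,0,0,0,3.0]],
  ],
)

```text
t: 25.88
ee_pos: [593.0, 96.6, 41.0]
orientation: [0.135, 1.565, -0.135]
ft_force: [-0.3, 0.3, -0.5]
width: 56.9
```

Call:
servo_tool(
  plan=[
    [[0,0,0,0,0,0,3.0],[0,0,0,0,0,0,3.0],[0,0,0,0,0,0,3.0],[0,0,0,0,0,0,3.0],[0,0,0,0,0,0,3.0]],
  ],
)

```text
t: 26.3
ee_pos: [592.3, 96.5, 40.0]
orientation: [0.135, 1.566, -0.135]
ft_force: [-2.5, -0.6, 4.8]
width: 40.1
```

Call:
servo_tool(
  plan=[
    [[0,0.4,0,0,0,0,3.0],[0,1.2,0,0,0,0,3.0],[0,2.4,0,0,0,0,3.0],[0,3.7,0,0,0,0,3.0],[0,5.0,0,0,0,0,3.0],[0,6.3,0,0,0,0,3.0],[0,7.6,0,0,0,0,3.0],[0,8.9,0,0,0,0,3.0]],
  ],
)

```text
t: 26.97
ee_pos: [607.5, 183.9, 39.9]
orientation: [0.134, 1.567, -0.136]
ft_force: [-1.0, -5.2, 5.9]
width: 39.9
```

Call:
servo_tool(
  plan=[
    [[0,1.2,0,0,0,0,3.0],[0,2.4,0,0,0,0,3.0],[0,3.6,0,0,0,0,3.0],[0,4.6,0,0,0,0,3.0],[0,5.3,0,0,0,0,3.0],[0,5.6,0,0,0,0,3.0],[0,5.6,0,0,0,0,3.0],[0,5.6,0,0,0,0,3.0]],
  ],
)

```text
t: 27.63
ee_pos: [617.2, 239.7, 40.0]
orientation: [0.135, 1.566, -0.135]
ft_force: [-1.1, 1.2, 4.7]
width: 39.7
```

```bash
python3 - <<'E'
from h import *
o=ctrl.get_obs();print(o['ee_pos'],o['width'],o['ft_force'])
t=shot("top","t27");crop(t,130,170,290,290,5,"t27c")
E
```

```text
[617.19996877 239.69089813  39.95504989] 39.69110443826819 [-1.09801316  1.16501857  4.70272884]
```

View pics/t27c.png

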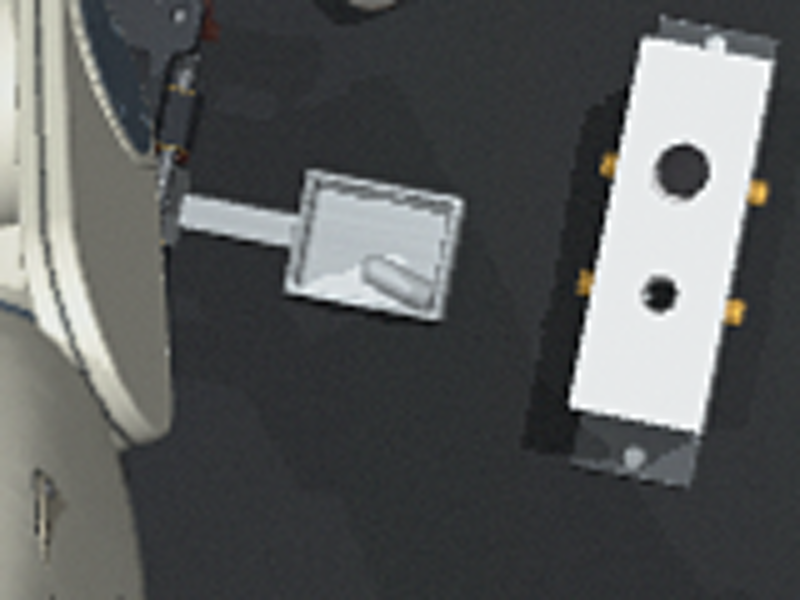

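The pin lies in the pan, around (209,226) in the full picture. The pan is clear of the bridge. I release and rise.

Call:
servo_tool(
  plan=[
    [[0,0,0,0,0,0,8.7],[0,0,0,0,0,0,8.7],[0,0,0,0,0,0,8.7],[0,0,0,0,0,0,8.7],[0,0,0,0,0,0,8.7],[0,0,0,0,0,0,8.7],[0,0,0,0,0,0,8.7],[-1,0,0,0,0,0,8.7]],
  ],
)

```text
t: 28.35
ee_pos: [615.7, 238.8, 48.2]
orientation: [0.134, 1.57, -0.136]
ft_force: [0.8, -0.7, -0.2]
width: 85.9
```

Call:
servo_tool(
  plan=[
    [[-3,0,0,0,0,0,8.7],[-6,0,0,0,0,0,8.7],[-10,0,0,0,0,0,8.7],[-13,0,0,0,0,0,8.7],[-13,4,0,0,0,0,8.7],[-13,8,0,0,0,0,8.7],[-13,12,0,0,0,0,8.7],[-13,12,0,0,0,0,8.7]],
  ],
)

```text
t: 29.02
ee_pos: [638.2, 364.2, 181.4]
orientation: [0.135, 1.564, -0.129]
ft_force: [-1.8, 0.1, -0.1]
width: 87.0
```

Call:
servo_tool(
  plan=[
    [[0,0,0,0,0,0,8.7],[0,0,0,0,0,0,8.7],[0,0,0,0,0,0,8.7]],
  ],
)

```text
t: 29.27
ee_pos: [637.2, 356.3, 179.7]
orientation: [0.135, 1.567, -0.136]
ft_force: [0.6, -0.3, 0.1]
width: 86.7
```

```bash
python3 - <<'E'
from h import *
o=ctrl.get_obs();print(o['t'],o['ee_pos'],o['width'],o['ft_force'])
shot("top","t28");shot("side","s28")
E
```

```text
29.2667 [637.2179098  356.27304922 179.7015994 ] 86.68750321028386 [ 0.56664534 -0.3287839   0.05695749]
```

View pics/t28.png

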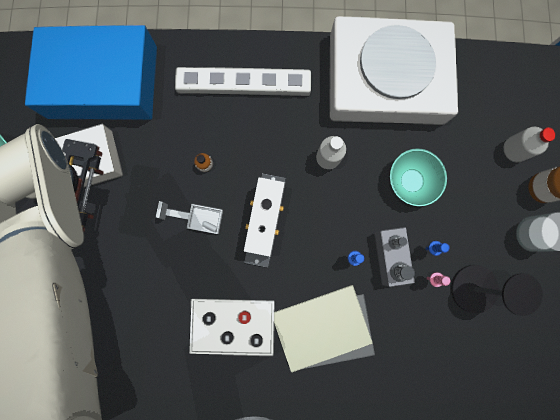

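View pics/s28.png

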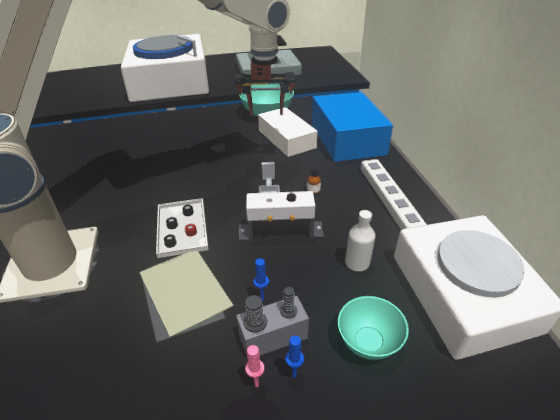

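```bash
python3 -c "
from workcell import ctrl
print(ctrl.close_job())"
```

```text
the job is handed in; nothing more can be done
None
```

The job is done and handed in at about 29 s. The pan went under hole 0, and the slim punch drove the specimen through into it. The punch is back in its stand hole, and the pan, with the specimen in it, is clear of the bridge on the +y side.

- **Final check:** the last top and side pictures show hole 0 empty, the pin lying in the pan (top picture about 209,226) and the punch upright in the stand. The plug, thick punch, bottles, bowl and look-alikes appear unmoved, judged by eye. The gripper is open and clear, with no force on it.
- **Failed first try with the pan:** I pushed it in diagonally, so it caught on the bridge's left leg, slipped out of the grip and turned about 5°. I re-gripped it, lined it up and slid it in straight. No large force was seen, but force was read only at the end of each move.
- **Disagreement between cameras:** the side camera reads about 2 px off against the top camera and the arm. I used the top camera for positions, and the side camera for comparing the punch tip with the hole. There it hinted the tip was a few mm off in y, so I shifted 1.5 mm; the nose then went in without catching, with about 8 N at most.

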